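# Clear the carrier lane and set its stop

## Task

Get the carrier lane ready: take the upright brush from its black pad and sweep the two pieces of scrap (the broken white carrier piece and the black pen cap) along the lane and out of its open end into the beige pan, without touching them with the fingers. Stand the brush back upright on its pad, then slide the blue stop along its bar until its red pointer lines up with the orange mark, hold it still there and let go. Leave the two sample carriers beside the work standing where they are.

Things in the scene. Friction and masses are not known exactly. Their poses are not given: they have to be found in the camera images.
- lane: Fixed carrier lane: a grey base with an aluminium channel 270 mm long and 110 mm wide inside, front and rear rims 6 mm thick and 12 mm above the deck. Origin: on the bench, below the middle of the channel. z is up, y runs along the lane (closed end +135 mm, open end -135 mm), x points to the rear: a 14 mm bar at x = 85, z = 88 mm runs along y, with end blocks at y = +123 and -110 mm.
- lane_deck (a point): Middle of the channel, on the deck's top face (x = 0, y = 0 of the lane, 34 mm above the bench). Axes as the lane.
- open_end (a point): Middle of the deck's open end, on its top face: beyond it things drop into the pan.
- canopy_edge (a point): Middle of the lower front edge (white) of the clear splash canopy that hangs over the rear half of the lane, all along it, 262 to 277 mm above the bench, from lane x = -8 to 120 mm. A vertical gripper over the middle of the channel hits it: in the lane the tool must lean about 28 to 42 degrees, its top toward the lane's -x, away from the canopy.
- stop (a joint): Travel of the blue stop along the bar, in m: 0 near the closed end (lane y = +90 mm), growing toward the open end (lane y = 0.090 - value), limit 0.175. It takes about 3 N to slide (it slides freely, no jamming) and stays where it is left.
- stop_grip (a point): Grip point on the blue stop's upright fin, over the middle of the channel, 108 mm above the bench; axes as the lane. The fin is 12 mm thick along lane y, 36 mm wide along x, its top at 128 mm. Under it a blue arm 12 mm thick crosses the channel at 50 to 66 mm, with a lip down to 3 mm above the deck, and ends at the rear in a black collar on the bar, 36 mm long.
- stop_pointer (a point): Tip of the red pointer at the front end of the stop's arm, over the front rim, 52 mm above the bench (at the same lane y as the fin).
- mark: The orange mark, 8 mm wide along the lane, clipped over the front rim and fixed; origin on its middle line, 2 mm below its top, 46 mm above the bench. Its axes are the lane's: the pointer lines up when it has the same lane y as this origin.
- pan: Beige catch pan with a 20 mm rim, inside 200 mm along its x and from y = -93 to +106 mm, floor 4 mm thick, fixed on the bench beyond the open end of the lane; the deck's end overhangs its rim by about 15 mm. Origin: on the bench, near its centre; axes as the lane.
- pad: Black rubber pad, 130 x 80 x 4 mm, fixed on the bench; origin: centre of its underside.
- brush_handle (a point): Grip point on the brush's upright pale wood handle, 104 mm above the bristles' lower face; axes are the brush's, z up. The handle is 16 mm thick (along y), 40 mm wide (x), from 46 to 131 mm up; the head 100 mm wide (x), 33 mm thick (y), 46 mm tall. About 160 g; stands by itself. With its x across the lane the head fits in the channel, 5 mm to spare at each side.
- brush_base (a point): Centre of the lower face of the brush's bristles (z = 4 mm when it stands on the pad). Axes as the brush.
- chip_center (a point): Centre of the broken white carrier piece, 62 x 30 x 24 mm, long along its x, lying beside the cap, loose on the lane's deck; the point is 10 mm above its underside.
- cap_center (a point): Centre of the black pen cap, 59 x 25 x 16 mm, long along its x, lying loose on the lane's deck; the point is half-way up. At the start the stop is on the closed-end side of both scrap pieces, with about 70 mm or more free deck between the stop's arm and the nearest scrap.
- carrier_tubes: Loose beige carrier with a few tubes, 32 x 188 x 97 mm, standing right of the pan; origin at the centre of its underside, long along its y. Leave it.
- carrier_empty: Loose empty beige carrier, 32 x 188 x 78 mm, standing right of the pad, nearer the robot; origin at the centre of its underside, long along its y. Leave it.

How it is judged:
By the outcome, as a careful person would: the job done as asked, in the order asked, and still so for the second after the job is handed in, with the robot touching nothing.
It also fails if it takes over 64 s, if anything falls off the work surface, if the arm or the gripper's body presses on something with over 40 N, if the wrist force passes 120 N, or if a joint passes its speed limit or range.

## Robot

A 6-joint arm with a two-finger parallel gripper is mounted at the origin on the work surface; the furniture and walls round the work are solid. World frame = base frame: x ahead of the robot, y to its left, z up, the work surface at z = 0. Lengths are in m, angles in rad, forces in N, time in s.
With the tool pointing down it reaches from about 0.35 to 1 m from the base axis. Payload 7.1 kg.
Tool frame: the origin (TCP) lies on the centre line of the jaws, within the pads' length; the fingertips stand 11 mm ahead of it and the grasp point (between the pads) lies 8 mm behind it (r.tip_extent is the z of the fingertips in the tool frame, in m); z points along the fingers, y is the direction in which the jaws open and shut (so a half turn about z gives the same grasp; the last joint's range is limited). The gripper opens to 85 mm and grips with 20 to 120 N. Pads are 22 mm wide; open, the fingers measure 114 mm over their backs; the gripper's body (76 mm by 85 mm) begins 54 mm behind the grasp point. The pads swing forward as they close: fully open they stand 13 mm farther back than shut.
Start: joints at [1.217, 0.423, 1.63, -0, 1.089, -0.019], TCP at [0.205, 0.59, 0.242] pointing down, gripper open.
Joint ranges: [-3, 3], [-0.9, 2.11], [0.09, 2.58], [-1.31, 4.45], [0.11, 2.69], [-2.54, 2.54]. Speed limits (rad/s): [2.39, 2.39, 3.01, 3.14, 3.14, 3.14].

## Interface

Orientations are given as a rotation vector (axis times angle).
In Python, from station import r, imaging, finder gives the robot as it stands.
- The arm moves only by the tool apply_moves, never from a script. Its argument "steps" is a list of rows, each a list of 7 numbers: the turn, a rotation vector about the tool's x, y, z in rad, then the shift along the tool's x, y, z in cm, then the opening, from 0 (shut) to 1 (fully open). In form: [[rx, ry, rz, tx, ty, tz, grip], ...]. A call has 1 to 12 rows; each row is the pose to reach, as a shift and turn from the pose commanded when the call began, along the tool's axes at that moment; what a row does not reach only later rows make up. A row lasts 1/10 s, in which the tool goes at most 50 mm and 8.59 degrees, less where a joint would pass 70% of its speed; a pose out of reach is approached as far as the arm can. A call with a gripper value outside its range is refused whole. The fingers move at their own pace and stop on an object; the grip force is fixed at half the most. Time passes only in rows, so rows that repeat a pose let the fingers close. It gives the time, the measured TCP pose, the force and the opening at its end, in the units of the state.
- r.get_state(): the state, without advancing time (a new reading comes with each control period).
- imaging.grab_frame(name): name is "side" or "top"; returns the picture (420x560x3 uint8, red, green, blue); there is no depth.
- imaging.camera_model(name): a dict with "mtx" (3x3 intrinsics, pixels), "world_from_camera" (4x4, takes a point from camera to world coordinates). Camera axes: x right, y up, looking along -z (the intrinsics and any distortion apply to the point x, -y, -z); pixel columns grow to the right and rows downward; lengths in m; the calibration is good to about 2 mm. A picture is of the moment at which its call begins. camera_model takes no time and is no camera call.
- r.hand_in(): hands the job in, once; it reports no verdict.
Trained networks look in the newest picture that a camera, given by its name, has taken for a name from the list of things; names that differ only in an ending like _2 or _b are one class to them, and where a whole thing is asked for, a point or a joint stands for the part that bears it (a point fixed in the world has none). Each returns a list of dicts, best first, with "confidence" (0 to 1); they miss things now and then, are a little off and sometimes report something else, mostly with a low value. They report only what shows in the picture. A call takes as long as a camera call.
- finder.find_in(camera, label): "xyz" ([x, y, z] in m, in the coordinates of the camera as it stood for that picture, good to about 4 mm: the middle of the surface that is visible of it).
- finder.trace(camera, label): "region" (420x560 bool, what is visible of it).
- finder.mark_of(camera, label): "xyz" ([x, y, z] in m, in the coordinates of the camera as it stood for that picture, good to about 4 mm: a listed point, or the origin of a listed thing).
The state is a dict: "time": time; "joint_pos": joint angles; "qd": joint speeds; "tau": joint torques, N m; "tcp_pos": TCP position; "ee_rot": TCP orientation; "contact_force": force on the tool from outside, world axes, zero at the start; "torque": the same for the moment, N m; "grip_width": finger opening in m.
Only numpy, scipy, OpenCV 4.12 (cv2) and the standard library are available. Lean on these libraries where they do the work, as an engineer would, in place of code of your own. Each camera call takes 0.05 s, during which the arm holds its last target.

## Working session

There is one attempt and no reset: what is moved stays moved. The work goes in short steps, Python scripts to look and compute and a tool call to move; the robot and the scene stay as the last step left them, time stands still between calls to the robot, and variables do not carry over. Pictures are saved under pics/ and viewed, and the job is handed in when it is done.

Besides the shell and the picture viewer there is one more tool, called after "Emit:" by a JSON object that holds its "name" and its "arguments", one argument or row to a line. apply_moves: Moves the arm, as the interface text tells. Its arguments: {"type":"object","properties":{"steps":{"type":"array","items":{"type":"array","items":{"type":"number"}}}},"required":["steps"]}

```bash
ls; mkdir -p pics; python3 - <<'E'
from station import r, imaging, finder
import cv2,numpy as np
for n in ["side","top"]:
    im=imaging.grab_frame(n); cv2.imwrite(f"pics/a_{n}.png",im[:,:,::-1])
    m=imaging.camera_model(n); print(n,np.round(m["mtx"],1).tolist(),np.round(m["world_from_camera"],3).tolist(),[k for k in m])
    T=np.array(m["world_from_camera"])
    for l in ["lane_deck","open_end","canopy_edge","stop_grip","stop_pointer","mark","pan","pad","brush_handle","brush_base","chip_center","cap_center","carrier_tubes","carrier_empty"]:
        d=finder.mark_of(n,l)
        print(l,[(round(x["confidence"],2),np.round(T[:3,:3]@np.array(x["xyz"])+T[:3,3],4).tolist()) for x in d[:2]])
s=r.get_state(); print(s["time"],s["tcp_pos"],s["ee_rot"],s["grip_width"],s["contact_force"],r.tip_extent)
E
```

```text
pics
side [[387.7, 0.0, 274.2], [0.0, 387.7, 208.2], [0.0, 0.0, 1.0]] [[-0.87, 0.204, -0.449, 0.199], [-0.493, -0.324, 0.807, 0.6], [0.019, 0.924, 0.383, 0.487], [0.0, 0.0, 0.0, 1.0]] ['mtx', 'world_from_camera']
lane_deck [(0.57, [0.5496, 0.1238, 0.0356]), (0.57, [0.4418, 0.105, 0.0517])]
open_end [(0.69, [0.662, 0.0529, 0.0374]), (0.4, [0.6087, 0.1157, 0.0434])]
canopy_edge [(0.58, [0.5459, 0.1199, 0.2703])]
stop_grip [(0.83, [0.4826, 0.1709, 0.1137]), (0.69, [0.4502, -0.1637, -0.0008])]
stop_pointer [(0.56, [0.4392, 0.1041, 0.0504])]
mark [(0.42, [0.5475, 0.1235, 0.0017]), (0.39, [0.5153, 0.0702, 0.0474])]
pan [(0.96, [0.7405, -0.0017, 0.0029]), (0.18, [0.6229, -0.3059, -0.0002])]
pad [(0.64, [0.4485, -0.1644, 0.0008])]
brush_handle [(0.93, [0.4557, -0.1736, 0.11])]
brush_base [(0.79, [0.4524, -0.1771, 0.0019])]
chip_center [(0.94, [0.5884, 0.0678, 0.0434])]
cap_center [(0.75, [0.6079, 0.1178, 0.0453]), (0.16, [0.4545, -0.173, 0.1097])]
carrier_tubes [(0.78, [0.6236, -0.307, 0.0006]), (0.51, [0.4542, -0.1762, 0.1101])]
carrier_empty [(0.58, [0.3746, -0.351, -0.0008])]
top [[477.3,
[... 555 characters left out ...]
0418]), (0.35, [0.5186, 0.0644, 0.0496])]
pan [(0.6, [0.7388, 0.0015, -0.0048])]
pad [(0.69, [0.4492, -0.1684, -0.0058])]
brush_handle [(0.9, [0.4506, -0.1734, 0.1094]), (0.48, [0.7379, 0.0009, -0.0052])]
brush_base [(0.75, [0.4553, -0.1748, 0.0034]), (0.25, [0.3754, -0.346, -0.0026])]
chip_center [(0.68, [0.5852, 0.0631, 0.0368]), (0.56, [0.6098, 0.1171, 0.0391])]
cap_center [(0.55, [0.6094, 0.1202, 0.0432])]
carrier_tubes [(0.9, [0.6194, -0.2965, -0.0016]), (0.35, [0.7363, -0.0013, -0.0028])]
carrier_empty [(0.84, [0.3763, -0.3473, -0.0012])]
1.5 [0.20535378 0.59029692 0.24232418] [-5.23446253e-01 -3.09766472e+00 -1.41024750e-05] 0.08550738704795711 [1.00856759 0.89994507 0.33901401] 0.011
```

View pics/a_side.png

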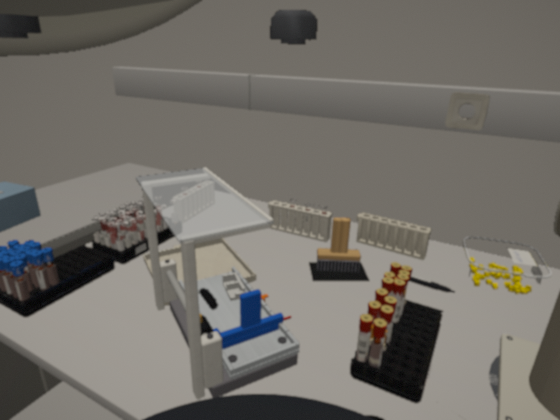

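View pics/a_top.png

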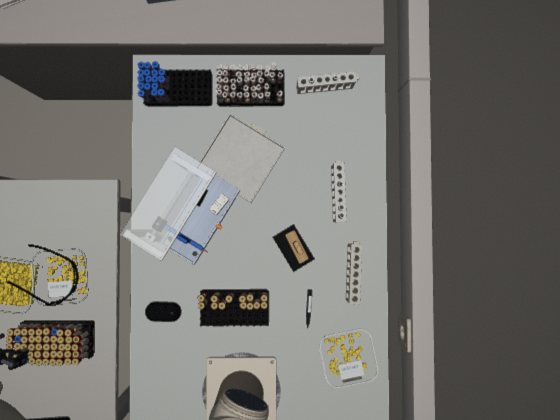

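```bash
cat > h.py <<'E'
import numpy as np, cv2, json
from scipy.spatial.transform import Rotation as R
from station import r, imaging, finder
def proj(n,P):
    m=imaging.camera_model(n);T=np.linalg.inv(np.array(m["world_from_camera"]))
    P=np.atleast_2d(P);c=P@T[:3,:3].T+T[:3,3];c=c*[1,-1,-1]
    p=c@np.array(m["mtx"]).T;return p[:,:2]/p[:,2:]
def toworld(n,x):
    T=np.array(imaging.camera_model(n)["world_from_camera"]);return T[:3,:3]@np.array(x)+T[:3,3]
def ray_z(n,uv,z):
    m=imaging.camera_model(n);T=np.array(m["world_from_camera"])
    d=np.linalg.inv(np.array(m["mtx"]))@[uv[0],uv[1],1];d=T[:3,:3]@(d*[1,-1,-1]);o=T[:3,3]
    return o+d*(z-o[2])/d[2]
def crop(im,u0,v0,w,h,s,lines=[],n=None):
    o=cv2.resize(im[v0:v0+h,u0:u0+w],None,fx=s,fy=s,interpolation=cv2.INTER_CUBIC)
    o=np.clip(o.astype(float)*1.5,0,255).astype(np.uint8)[:,:,::-1].copy()
    for P,col in lines:
        q=((proj(n,P)+0.5-[u0,v0])*s*16).astype(int)
        cv2.polylines(o,[q.reshape(-1,1,2)],False,col,1,cv2.LINE_AA,shift=4)
    return o
def lanepts(c,yaw):
    Rz=R.from_euler('z',yaw).as_matrix()
    return lambda P:np.atleast_2d(P)@Rz.T+[c[0],c[1],0]
E
cat > o.py <<'E'
from h import *
import sys
def lines(c,yaw):
    f=lanepts(c,yaw);g=(0,255,0);rr=(0,0,255)
    L=[(f([[-.055,.135,.046],[-.055,-.135,.046]]),g),(f([[-.061,.135,.046],[-.061,-.135,.046]]),g),
       (f([[-.055,-.135,.034],[.055,-.135,.034]]),rr),(f([[.055,.135,.046],[.055,-.135,.046]]),g),(f([[-.061,.135,.046],[.061,.135,.046]]),g),
       (f([[.085,.123,.095],[.085,-.11,.095]]),(255,255,0)),(f([[-.008,.13,.262],[-.008,-.13,.262]]),(255,0,255))]
    return L
if __name__=="__main__":
    c=(float(sys.argv[1]),float(sys.argv[2]));y=np.radians(float(sys.argv[3]));tag=sys.argv[4]
    for n,b in [("top",(110,100,190,175,4)),("side",(130,160,200,210,4))]:
        im=cv2.imread(f"pics/a_{n}.png")[:,:,::-1]
        o=crop(im,*b[:4],b[4]*0.85,lines(c,y),n); cv2.imwrite(f"pics/o{tag}_{n}.png",o)
E
python3 o.py 0.548 0.1235 57.1 1
python3 - <<'E'
from h import *
im=cv2.imread("pics/a_top.png")[:,:,::-1]
cv2.imwrite("pics/raw_top.png",crop(im,110,100,190,150,4))
cv2.imwrite("pics/raw_brush.png",crop(im,255,205,80,80,7))
print(r.get_state()["time"])
E
```

```text
1.5
```

View pics/o1_top.png

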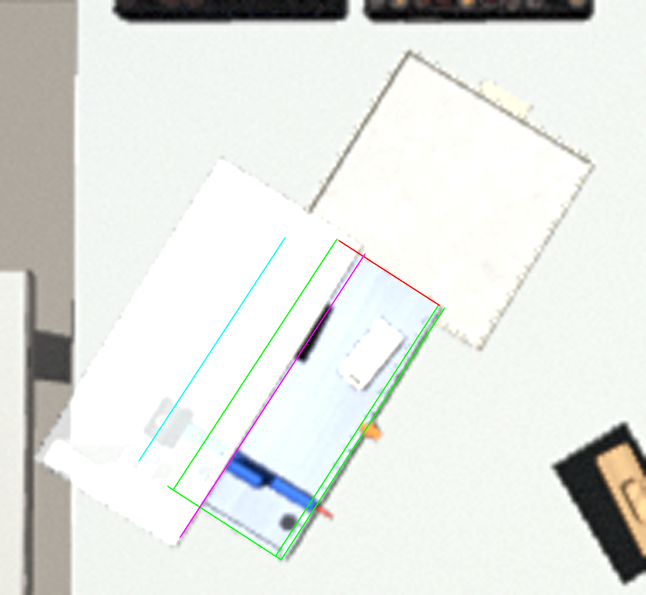

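View pics/o1_side.png

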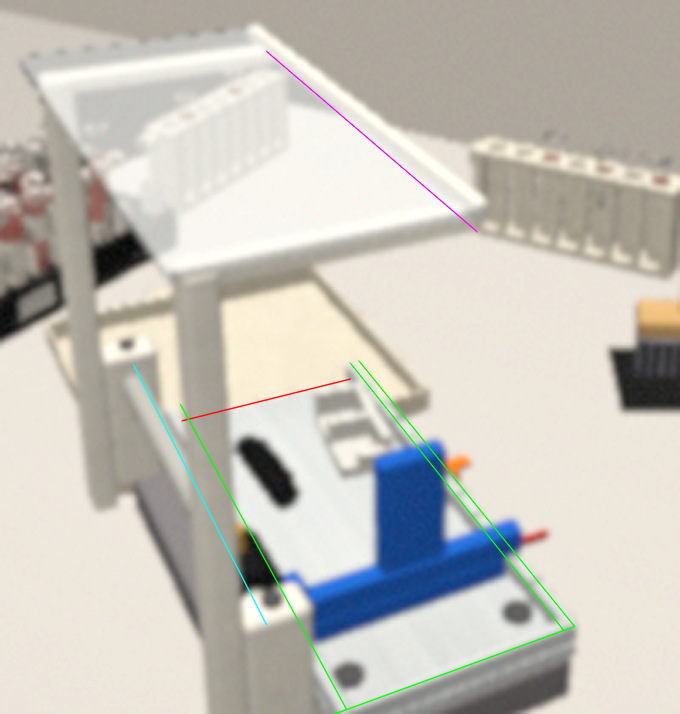

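View pics/raw_top.png

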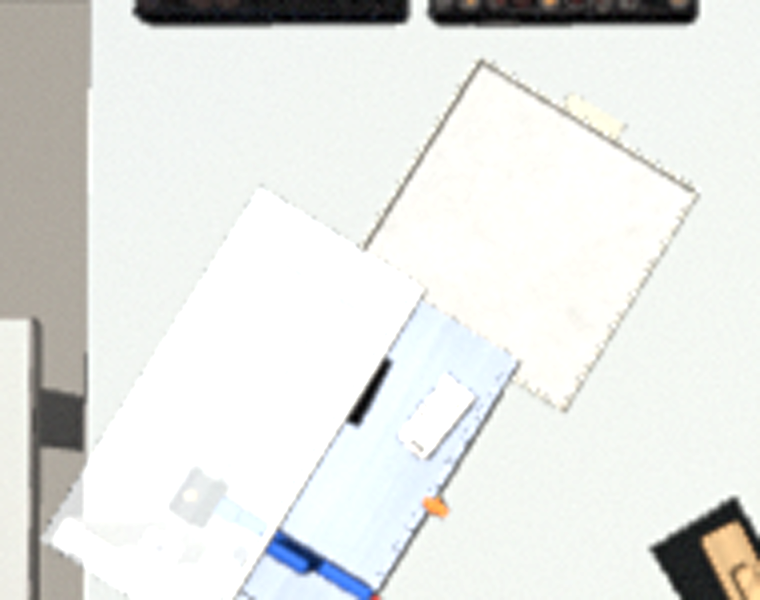

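View pics/raw_brush.png

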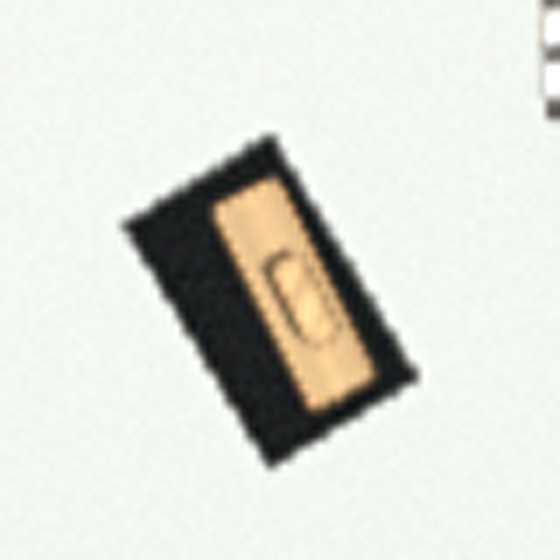

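```bash
sed -i 's/\*1.5,0/*1.0,0/' h.py; python3 - <<'E'
from h import *
from o import lines
L=lines((.548,.1235),np.radians(57.1))
im=cv2.imread("pics/a_top.png")[:,:,::-1]
cv2.imwrite("pics/z1.png",crop(im,175,165,75,105,5.7,L,"top"))
im=cv2.imread("pics/a_side.png")[:,:,::-1]
cv2.imwrite("pics/z2.png",crop(im,180,255,125,115,5,L,"side"))
E
```

```text
(no output)
```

View pics/z1.png

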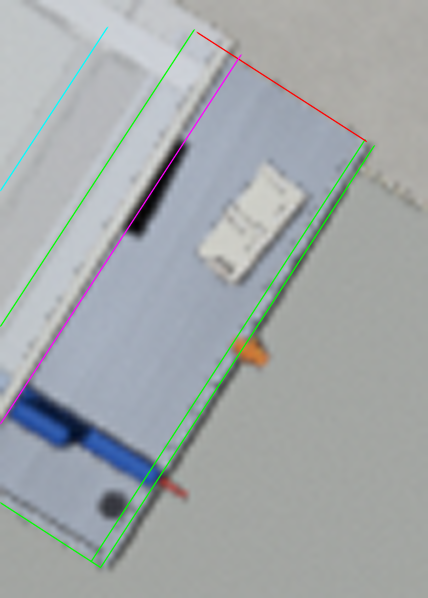

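View pics/z2.png

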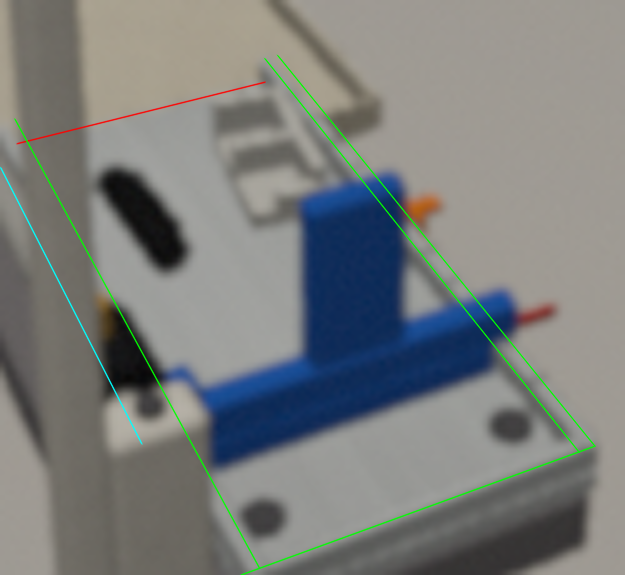

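```bash
cat > v.py <<'E'
from h import *
import itertools
for n in ["top","side"]:
    im=imaging.grab_frame(n)
    for l in ["pan","pad","brush_handle","canopy_edge","lane","mark","stop_pointer"]:
        for d in finder.trace(n,l)[:1]:
            m=d["region"]; np.save(f"m_{n}_{l}.npy",m)
            vs,us=np.nonzero(m); print(n,l,round(d["confidence"],2),m.sum(),us.min(),us.max(),vs.min(),vs.max(),np.round(cv2.minAreaRect(np.c_[us,vs].astype(np.float32)),2) if 0 else cv2.minAreaRect(np.c_[us,vs].astype(np.float32)))
print(r.get_state()["time"])
E
python3 v.py
```

```text
top pan 0.73 4058 201 284 115 201 ((241.17330932617188, 156.39710998535156), (66.57327270507812, 69.69764709472656), 32.7352294921875)
top pad 0.97 800 273 314 225 271 ((293.3876037597656, 247.32020568847656), (42.081912994384766, 26.393945693969727), 57.9946174621582)
top brush_handle 0.76 312 287 307 232 261 ((296.1000061035156, 246.70001220703125), (31.752164840698242, 10.28591251373291), 63.43495178222656)
top canopy_edge 0.87 7504 121 238 147 262 ((180.03121948242188, 210.80548095703125), (80.73090362548828, 105.04847717285156), 32.319618225097656)
top lane 0.72 7506 122 238 148 262 ((181.1348419189453, 211.58428955078125), (81.19583892822266, 104.93978881835938), 32.00538635253906)
top mark 0.72 155 177 202 233 249 ((189.3676300048828, 241.7205810546875), (28.125764846801758, 7.374438762664795), 30.963754653930664)
top stop_pointer 0.65 124 177 202 234 249 ((190.0, 241.50001525878906), (27.280027389526367, 5.366562843322754), 26.56505012512207)
side pan 0.81 2124 143 256 239 305 ((200.11981201171875, 267.4374694824219), (55.493099212646484, 104.32656860351562), 74.68717956542969)
side pad 0.7 689 309 368 262 281 ((338.5, 271.5), (19.0, 59.0), 90.0)
side brush_handle 0.71 1533 317 360 218 273 ((339.29315185546875, 244.48277282714844), (43.515830993652344, 54.22870635986328), 4.763641834259033)
side canopy_edge 0.89 18314 137 299 168 397 ((217.49163818359375, 277.26788330078125), (228.8934783935547, 132.1583709716797), 78.15792083740234)
side lane 0.9 18670 137 299 168 397 ((217.44464111328125, 277.430419921875), (230.50808715820312, 132.46319580078125), 78.06439971923828)
side mark 0.48 433 223 245 273 300 ((233.70001220703125, 285.8999938964844), (27.280027389526367, 18.335756301879883), 63.43495178222656)
side stop_pointer 0.91 1948 200 289 290 348 ((242.81637573242188, 318.09918212890625), (46.65201187133789, 86.88355255126953), 68.74949645996094)
2.3
```

```bash
python3 - <<'E'
from h import *
from o import lines
b=[ray_z("top",(296/7+255-.5,293/7+205-.5),.05), ray_z("top",(305/7+255-.5,302/7+205-.5),.135)]
print("brush",np.round(b,4))
for k,(c,y) in enumerate([((.5483,.1245),57.8)]):
    L=lines(c,np.radians(y))
    f=lanepts(c,np.radians(y))
    for yy in (.081,-.004): L.append((f([[-.05,yy,.05],[-.08,yy,.05]]),(0,255,255)))
    Lp=[L[0],L[1],L[2],L[4],L[-1],L[-2]]
    im=cv2.imread("pics/a_top.png")[:,:,::-1]
    a=crop(im,178,165,75,105,5.7); bb=crop(im,178,165,75,105,5.7,Lp,"top")
    cv2.imwrite("pics/y1.png",np.hstack([a,bb])[:,:800])
    im=cv2.imread("pics/a_side.png")[:,:,::-1]
    cv2.imwrite("pics/y2.png",crop(im,205,255,105,100,7,Lp,"side")[:600]); cv2.imwrite("pics/y3.png",crop(im,205,255,105,100,7)[:600])
for l in ["open_end","lane_deck"]:
  pass
E
```

```text
brush [[ 0.4546 -0.1748  0.05  ]
 [ 0.4541 -0.174   0.135 ]]
```

View pics/y1.png

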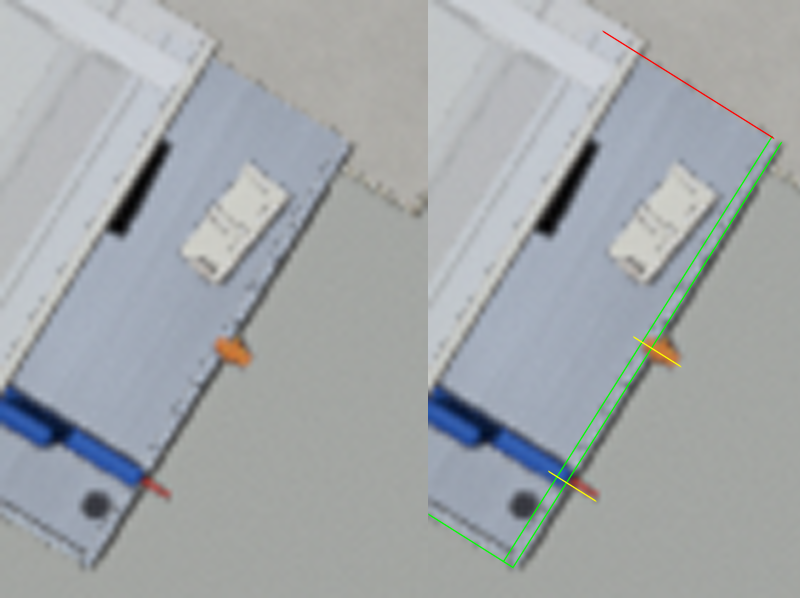

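View pics/y2.png

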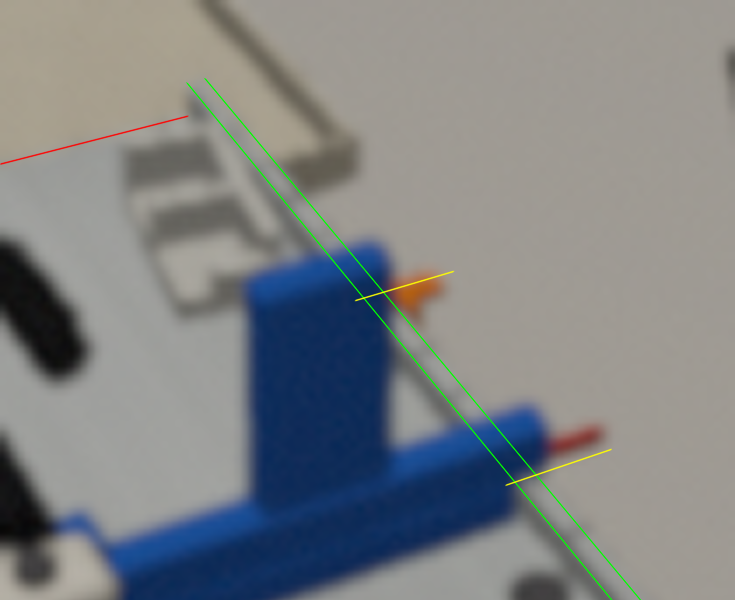

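View pics/y3.png

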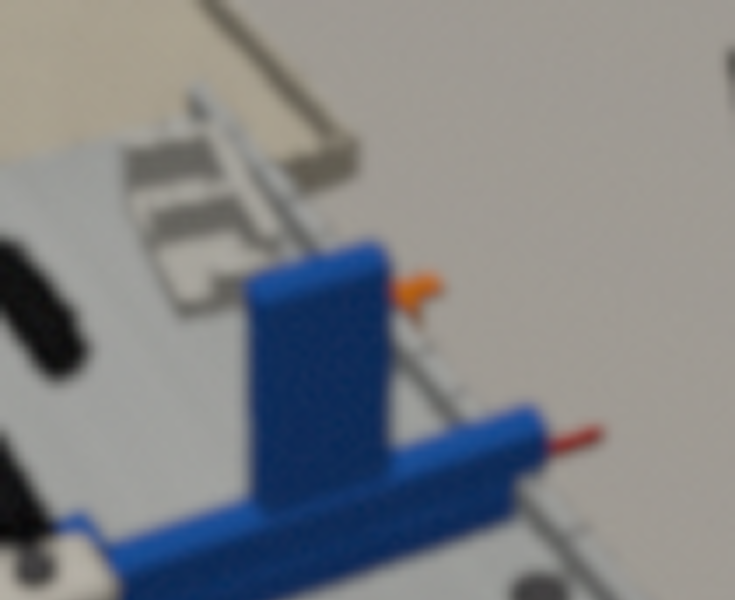

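```bash
cat >> h.py <<'E'
LC=np.array([.5483,.1245]);LY=np.radians(57.8)
BC=np.array([.4543,-.1745]);BY=np.radians(26.8)
def toolR(yaw,lean):
    X=np.array([np.cos(yaw),np.sin(yaw),0]);Y=np.array([-np.sin(yaw),np.cos(yaw),0]);Z=np.array([0,0,1.])
    s,c=np.sin(lean),np.cos(lean);return np.c_[c*X+s*Z,-Y,s*X-c*Z]
def move(Rt,p,Rc=None,pc=None):
    s=r.get_state()
    if Rc is None: Rc=R.from_rotvec(s["ee_rot"]).as_matrix();pc=np.array(s["tcp_pos"])
    rv=R.from_matrix(Rc.T@Rt).as_rotvec();t=Rc.T@(p-pc)*100
    print("row",np.round(rv,3).tolist(),np.round(t,2).tolist());return list(rv)+list(t)
def grasp_tcp(G,Rt): return np.array(G)+.008*Rt[:,2]
def lane(P): return lanepts(LC,LY)(P)[0]
def lcoord(p): 
    d=np.array(p)-[*LC,0];return R.from_euler('z',-LY).apply(d)
def st():
    s=r.get_state();print("t",round(s["time"],2),"tcp",np.round(s["tcp_pos"],4).tolist(),"f",np.round(s["contact_force"],1).tolist(),"w",round(s["grip_width"],4),"q",np.round(s["joint_pos"],2).tolist());return s
E
python3 - <<'E'
from h import *
s=st()
Rb=toolR(BY,np.radians(35));G=[*BC,.108]
Rw=toolR(np.radians(70),np.radians(10))
move(Rw,np.array([.33,.15,.38]))
R1=R.from_matrix
print("then approach from wp")
A=grasp_tcp(G,Rb)-.13*Rb[:,2]
move(Rb,A,Rw,np.array([.33,.15,.38]));print(A)
E
```

```text
t 2.3 tcp [0.2053, 0.5903, 0.2423] f [0.4, 0.5, 0.0] w 0.0853 q [1.22, 0.42, 1.63, -0.0, 1.09, -0.02]
row [-0.138, 0.136, 1.581] [-26.24, -37.49, -13.77]
then approach from wp
row [-0.291, 0.415, 0.702] [-33.85, 17.99, 11.5]
[ 0.39184012 -0.20605075  0.20793655]
```

Emit:
{"name": "apply_moves", "arguments": {
  "steps": [
    [0, 0, 0.1, -2, -3, -5, 1],
    [-0.138, 0.136, 1.58, -26.2, -37.5, -13.8, 1],
    [-0.138, 0.136, 1.58, -26.2, -37.5, -13.8, 1],
    [-0.138, 0.136, 1.58, -26.2, -37.5, -13.8, 1],
    [-0.138, 0.136, 1.58, -26.2, -37.5, -13.8, 1],
    [-0.138, 0.136, 1.58, -26.2, -37.5, -13.8, 1],
    [-0.138, 0.136, 1.58, -26.2, -37.5, -13.8, 1],
    [-0.138, 0.136, 1.58, -26.2, -37.5, -13.8, 1],
    [-0.138, 0.136, 1.58, -26.2, -37.5, -13.8, 1],
    [-0.138, 0.136, 1.58, -26.2, -37.5, -13.8, 1],
    [-0.138, 0.136, 1.58, -26.2, -37.5, -13.8, 1],
    [-0.138, 0.136, 1.58, -26.2, -37.5, -13.8, 1]
  ]
}}

```text
time: 3.5
tcp_pos: [0.3298, 0.1487, 0.3808]
ee_rot: [-2.489, -1.735, -0.219]
contact_force: [-0.5, 0.8, 0.1]
grip_width: 0.0855
```

```bash
python3 - <<'E'
from h import *
s=st()
Rb=toolR(BY,np.radians(35));G=[*BC,.108]
A=grasp_tcp(G,Rb)-.13*Rb[:,2]
move(Rb,A)
E
```

```text
t 3.5 tcp [0.3298, 0.1487, 0.3808] f [-0.5, 0.8, 0.1] w 0.0855 q [0.28, -0.22, 2.04, 0.15, 1.22, 0.59]
row [-0.288, 0.415, 0.698] [-33.68, 18.08, 11.61]
```

Emit:
{"name": "apply_moves", "arguments": {
  "steps": [
    [-0.288, 0.415, 0.698, -33.7, 18.1, 11.6, 1],
    [-0.288, 0.415, 0.698, -33.7, 18.1, 11.6, 1],
    [-0.288, 0.415, 0.698, -33.7, 18.1, 11.6, 1],
    [-0.288, 0.415, 0.698, -33.7, 18.1, 11.6, 1],
    [-0.288, 0.415, 0.698, -33.7, 18.1, 11.6, 1],
    [-0.288, 0.415, 0.698, -33.7, 18.1, 11.6, 1],
    [-0.288, 0.415, 0.698, -33.7, 18.1, 11.6, 1],
    [-0.288, 0.415, 0.698, -33.7, 18.1, 11.6, 1],
    [-0.288, 0.415, 0.698, -33.7, 18.1, 11.6, 1],
    [-0.288, 0.415, 0.698, -33.7, 18.1, 11.6, 1]
  ]
}}

```text
time: 4.5
tcp_pos: [0.3939, -0.206, 0.2062]
ee_rot: [-2.788, -0.675, -0.876]
contact_force: [-0.4, 0.5, 0.5]
grip_width: 0.0853
```

```bash
python3 - <<'E'
from h import *
s=st()
for n in ["side","top"]:
    im=imaging.grab_frame(n); cv2.imwrite(f"pics/b_{n}.png",crop(im,255,150,140,140,4) if n=="side" else crop(im,235,190,110,110,5))
Rb=toolR(BY,np.radians(35));G=[*BC,.108]
A=grasp_tcp(G,Rb); move(Rb,A)
E
```

```text
t 4.5 tcp [0.3939, -0.206, 0.2062] f [-0.4, 0.5, 0.5] w 0.0853 q [-0.88, 0.21, 2.22, 0.9, 0.79, -0.47]
row [-0.006, 0.001, 0.006] [-0.15, 0.23, 12.81]
```

View pics/b_side.png

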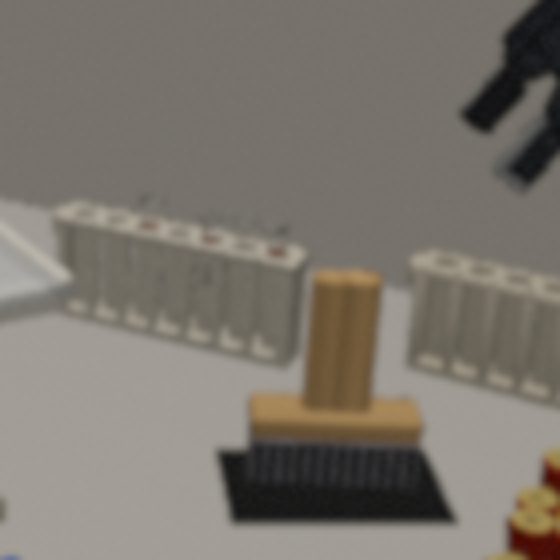

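View pics/b_top.png

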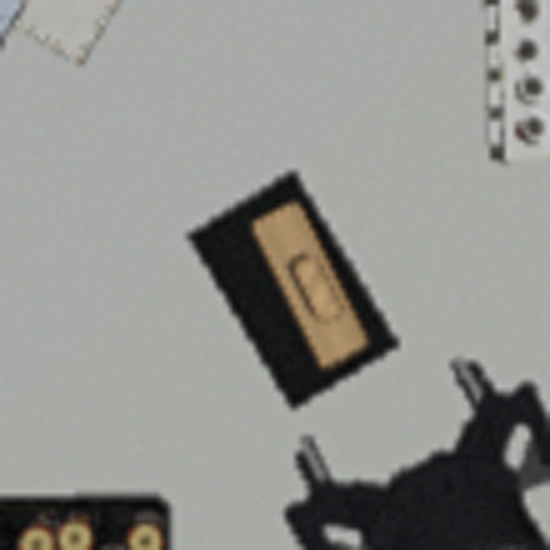

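Emit:
{"name": "apply_moves", "arguments": {
  "steps": [
    [-0.006, 0.001, 0.006, -0.1, 0.2, 4, 1],
    [-0.006, 0.001, 0.006, -0.15, 0.23, 8, 1],
    [-0.006, 0.001, 0.006, -0.15, 0.23, 11, 1],
    [-0.006, 0.001, 0.006, -0.15, 0.23, 12.8, 1],
    [-0.006, 0.001, 0.006, -0.15, 0.23, 12.8, 1],
    [-0.006, 0.001, 0.006, -0.15, 0.23, 12.8, 1]
  ]
}}

```text
time: 5.2
tcp_pos: [0.4584, -0.1726, 0.1027]
ee_rot: [-2.793, -0.666, -0.881]
contact_force: [0.3, -0.7, -0.5]
grip_width: 0.0855
```

```bash
python3 - <<'E'
from h import *
s=st()
for n in ["side","top"]:
    im=imaging.grab_frame(n); cv2.imwrite(f"pics/c_{n}.png",crop(im,275,170,120,120,4.5) if n=="side" else crop(im,235,190,110,110,5))
Rb=toolR(BY,np.radians(35));G=[*BC,.108]
A=grasp_tcp(G,Rb); move(Rb,A)
E
```

```text
t 5.2 tcp [0.4584, -0.1726, 0.1027] f [0.3, -0.7, -0.5] w 0.0855 q [-0.7, 0.48, 2.22, 1.3, 0.58, -0.78]
row [0.003, -0.001, 0.0] [-0.06, -0.13, 0.17]
```

View pics/c_side.png

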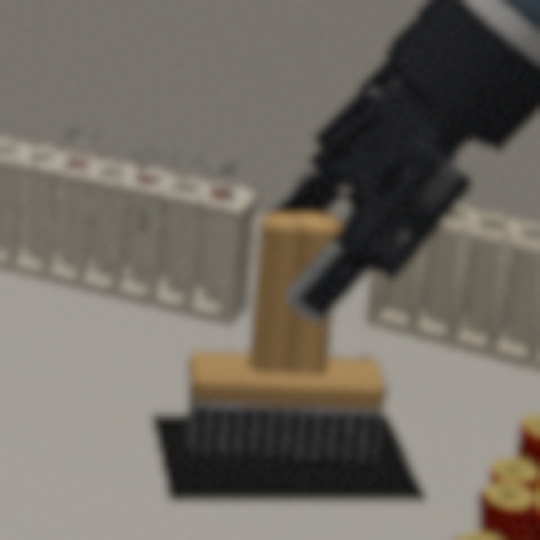

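View pics/c_top.png

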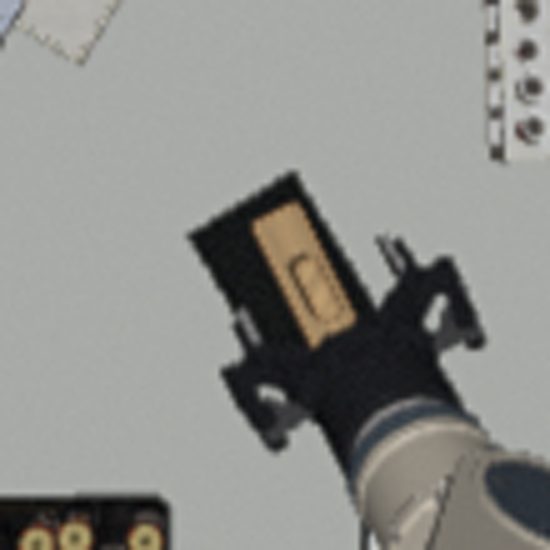

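Emit:
{"name": "apply_moves", "arguments": {
  "steps": [
    [0, 0, 0, -0.05, -0.13, 0.17, 0.5],
    [0, 0, 0, -0.05, -0.13, 0.17, 0.1],
    [0, 0, 0, -0.05, -0.13, 0.17, 0],
    [0, 0, 0, -0.05, -0.13, 0.17, 0],
    [0, 0, 0, -0.05, -0.13, 0.17, 0],
    [0, 0, 0, -0.05, -0.13, 0.17, 0],
    [0, 0, 0, -0.05, -0.13, 0.17, 0]
  ]
}}

```text
time: 6.0
tcp_pos: [0.4584, -0.1727, 0.1003]
ee_rot: [-2.795, -0.662, -0.882]
contact_force: [-1.7, -0.8, 4.0]
grip_width: 0.0153
```

```bash
python3 - <<'E'
from h import *
s=st()
Rc=R.from_rotvec(s["ee_rot"]).as_matrix();move(Rc,np.array(s["tcp_pos"])+[0,0,.10])
# tool axes vs nominal
print(np.round(Rc,3))
E
```

```text
t 6.0 tcp [0.4584, -0.1727, 0.1003] f [-1.7, -0.8, 4.0] w 0.0153 q [-0.7, 0.49, 2.22, 1.31, 0.58, -0.79]
row [0.0, 0.0, 0.0] [5.74, 0.01, -8.19]
[[ 0.732  0.448  0.513]
 [ 0.368 -0.894  0.256]
 [ 0.574  0.001 -0.819]]
```

```bash
cat >> h.py <<'E'
def brush_tcp(xl,yl,zb,lean=35): 
    Rt=toolR(LY,np.radians(lean)); p=lane([[xl+.0045,yl,0]]);p[2]=zb+.0963;return Rt,p
E
python3 - <<'E'
from h import *
s=st();Rc=R.from_rotvec(s["ee_rot"]).as_matrix();pc=np.array(s["tcp_pos"])
move(Rc,pc+[0,0,.06])
Rt,p=brush_tcp(-.17,.035,.062);print(p);move(Rt,p)
E
```

```text
t 6.0 tcp [0.4584, -0.1727, 0.1003] f [-1.7, -0.8, 4.0] w 0.0153 q [-0.7, 0.49, 2.22, 1.31, 0.58, -0.79]
row [0.0, 0.0, 0.0] [3.44, 0.01, -4.92]
[0.43049222 0.0031057  0.1583    ]
row [0.313, 0.0, -0.445] [7.75, -16.96, -1.68]
```

Emit:
{"name": "apply_moves", "arguments": {
  "steps": [
    [0, 0, 0, 1.1, 0, -1.6, 0],
    [0, 0, 0, 3.44, 0, -4.92, 0],
    [0, 0, 0, 3.44, 0, -4.92, 0],
    [0.1, 0, -0.142, 4, -4, -3.5, 0],
    [0.2, 0, -0.284, 5.5, -8, -2.5, 0],
    [0.313, 0, -0.445, 7.75, -12, -1.68, 0],
    [0.313, 0, -0.445, 7.75, -16.96, -1.68, 0],
    [0.313, 0, -0.445, 7.75, -16.96, -1.68, 0],
    [0.313, 0, -0.445, 7.75, -16.96, -1.68, 0],
    [0.313, 0, -0.445, 7.75, -16.96, -1.68, 0]
  ]
}}

```text
time: 7.0
tcp_pos: [0.4309, 0.0027, 0.158]
ee_rot: [-2.406, -1.327, -0.758]
contact_force: [0.2, -0.4, -2.8]
grip_width: 0.0153
```

```bash
python3 - <<'E'
from h import *
s=st();print(lcoord(s["tcp_pos"]))
for n in ["side","top"]:
    im=imaging.grab_frame(n); cv2.imwrite(f"pics/d_{n}.png",crop(im,200,160,200,180,3.3) if n=="side" else crop(im,170,130,150,130,5))
for x in (-.17,0): Rt,p=brush_tcp(x,.035,.058);move(Rt,p)
E
```

```text
t 7.0 tcp [0.4309, 0.0027, 0.158] f [0.2, -0.4, -2.8] w 0.0153 q [-0.42, 0.32, 2.26, 1.0, 0.74, -0.67]
[-0.16561414  0.03445969  0.15796681]
row [0.001, 0.0, -0.001] [-0.19, -0.08, 0.33]
row [0.001, 0.0, -0.001] [13.74, -0.11, 10.08]
```

View pics/d_side.png

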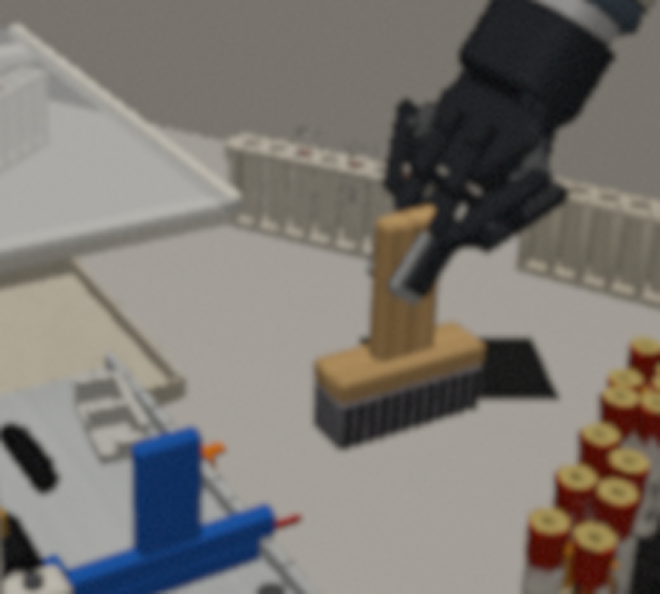

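View pics/d_top.png

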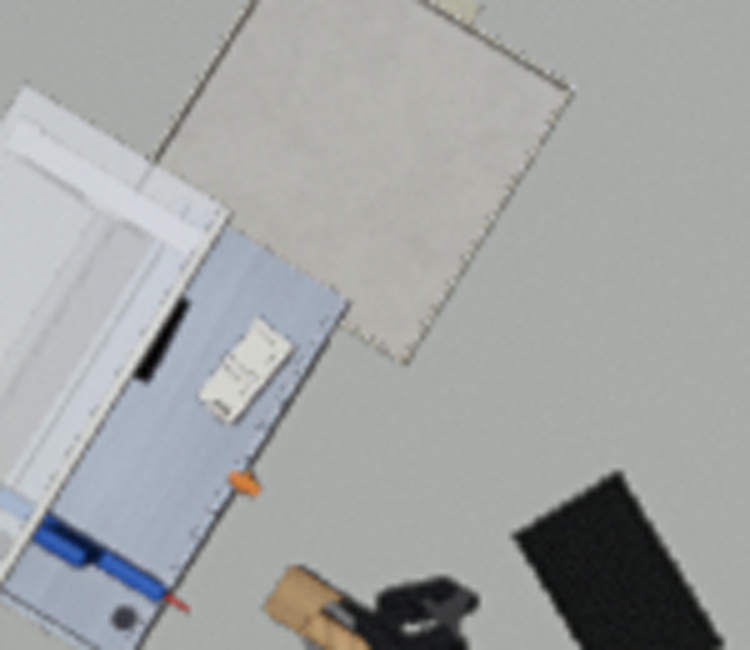

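```bash
cat >> h.py <<'E'
def brush_lines(col=(0,255,0)):
    s=r.get_state();Rc=R.from_rotvec(s["ee_rot"]).as_matrix();p=np.array(s["tcp_pos"])
    X=Rc[:,0]*np.cos(np.radians(35))+Rc[:,2]*np.sin(np.radians(35));Y=-Rc[:,1];Z=np.cross(X,Y)
    b=p-.0045*X-.0963*Z
    def bx(x0,x1,y0,y1,z):return np.array([b+X*x+Y*y+Z*z for x,y in[(x0,y0),(x1,y0),(x1,y1),(x0,y1),(x0,y0)]])
    print("brush base lane",np.round(lcoord(b),4),"tilt",np.round(np.degrees(np.arccos(Z[2])),2),"yaw rel",np.round(np.degrees(np.arctan2(X[1],X[0])-LY),2))
    return [(bx(-.05,.05,-.0165,.0165,0),col),(bx(-.05,.05,-.0165,.0165,.046),col),(bx(-.02,.02,-.008,.008,.131),(0,255,255))]
E
python3 - <<'E'
from h import *
im=imaging.grab_frame("side"); cv2.imwrite(f"pics/e.png",crop(im,270,200,120,110,5,brush_lines(),"side"))
E
```

```text
brush base lane [-0.1705  0.0342  0.0618] tilt 0.03 yaw rel -0.09
```

View pics/e.png

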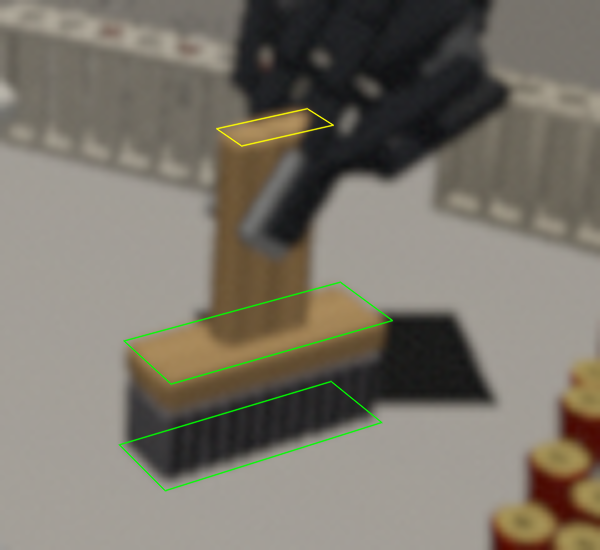

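Emit:
{"name": "apply_moves", "arguments": {
  "steps": [
    [0, 0, 0, -0.2, -0.1, 0.33, 0],
    [0, 0, 0, 2.5, -0.1, 2.2, 0],
    [0, 0, 0, 5.2, -0.1, 4.1, 0],
    [0, 0, 0, 7.7, -0.1, 5.85, 0],
    [0, 0, 0, 10.0, -0.1, 7.5, 0],
    [0, 0, 0, 12.0, -0.1, 8.9, 0],
    [0, 0, 0, 13.0, -0.1, 9.6, 0],
    [0, 0, 0, 13.74, -0.11, 10.08, 0],
    [0, 0, 0, 13.74, -0.11, 10.08, 0]
  ]
}}

```text
time: 8.05
tcp_pos: [0.5205, 0.1481, 0.1543]
ee_rot: [-2.405, -1.328, -0.758]
contact_force: [-0.2, -0.8, -1.3]
grip_width: 0.0155
```

```bash
python3 - <<'E'
from h import *
s=st()
for n in ["side","top"]:
    im=imaging.grab_frame(n); L=brush_lines();cv2.imwrite(f"pics/f_{n}.png",crop(im,180,160,160,170,3.5) if n=="side" else crop(im,160,130,120,130,4.5))
Rt,p=brush_tcp(0,.035,.037);move(Rt,p)
E
```

```text
t 8.05 tcp [0.5205, 0.1481, 0.1543] f [-0.2, -0.8, -1.3] w 0.0155 q [-0.01, 0.39, 2.13, 1.13, 0.57, -0.42]
brush base lane [-0.      0.0363  0.0579] tilt 0.05 yaw rel 0.0
brush base lane [-0.0004  0.0364  0.0578] tilt 0.06 yaw rel -0.02
row [-0.0, 0.001, -0.001] [-1.17, 0.13, 1.72]
```

View pics/f_side.png

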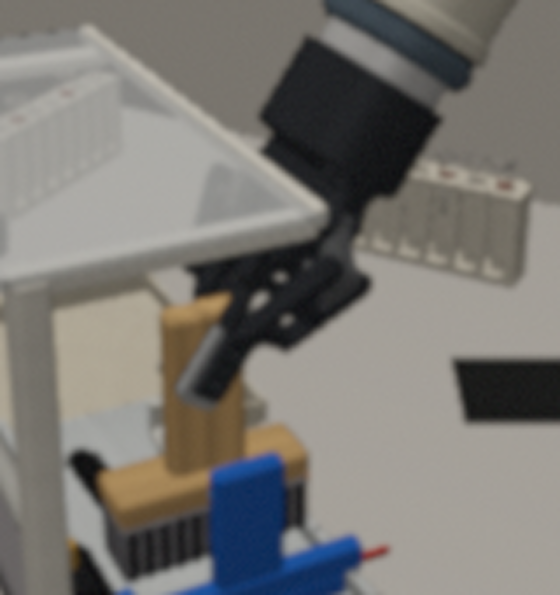

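View pics/f_top.png

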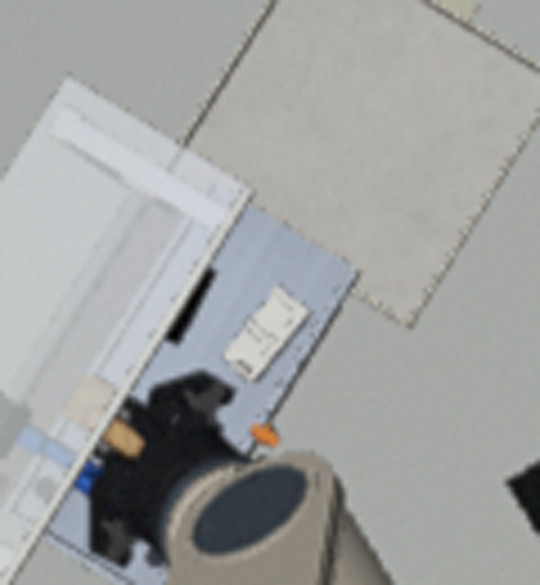

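Emit:
{"name": "apply_moves", "arguments": {
  "steps": [
    [0, 0, 0, 0, 0.7, 0, 0],
    [0, 0, 0, 0, 1.4, 0, 0],
    [0, 0, 0, -0.4, 1.4, 0.55, 0],
    [0, 0, 0, -0.8, 1.4, 1.1, 0],
    [0, 0, 0, -1.0, 1.4, 1.4, 0],
    [0, 0, 0, -1.1, 1.4, 1.6, 0],
    [0, 0, 0, -1.17, 1.4, 1.72, 0],
    [0, 0, 0, -1.17, 1.4, 1.72, 0]
  ]
}}

```text
time: 8.95
tcp_pos: [0.5322, 0.1409, 0.1334]
ee_rot: [-2.405, -1.328, -0.757]
contact_force: [0.2, -0.4, -2.0]
grip_width: 0.0153
```

```bash
python3 - <<'E'
from h import *
s=st()
im=imaging.grab_frame("side"); L=brush_lines();cv2.imwrite(f"pics/g.png",crop(im,190,230,120,120,5))
im=imaging.grab_frame("top"); cv2.imwrite(f"pics/g2.png",crop(im,160,130,120,130,4.5))
Rt,p=brush_tcp(0,.022,.035);move(Rt,p)
E
```

```text
t 8.95 tcp [0.5322, 0.1409, 0.1334] f [0.2, -0.4, -2.0] w 0.0153 q [-0.03, 0.45, 2.12, 1.18, 0.56, -0.49]
brush base lane [0.0007 0.0223 0.0373] tilt 0.03 yaw rel 0.01
row [-0.0, 0.0, 0.0] [-0.21, 0.02, 0.15]
```

View pics/g.png

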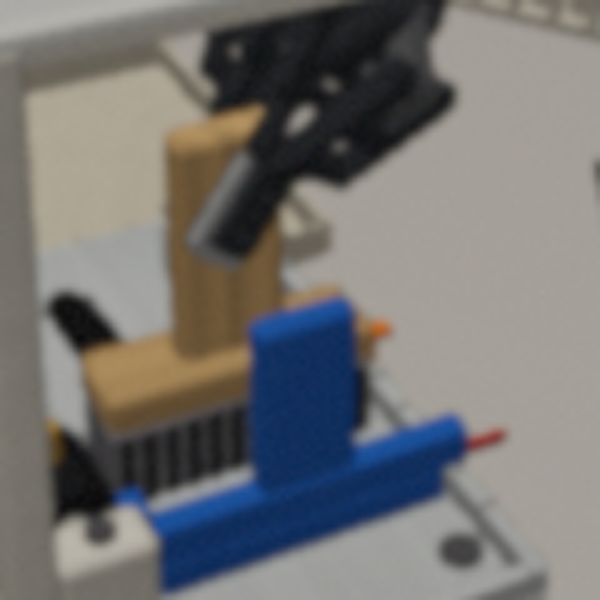

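View pics/g2.png

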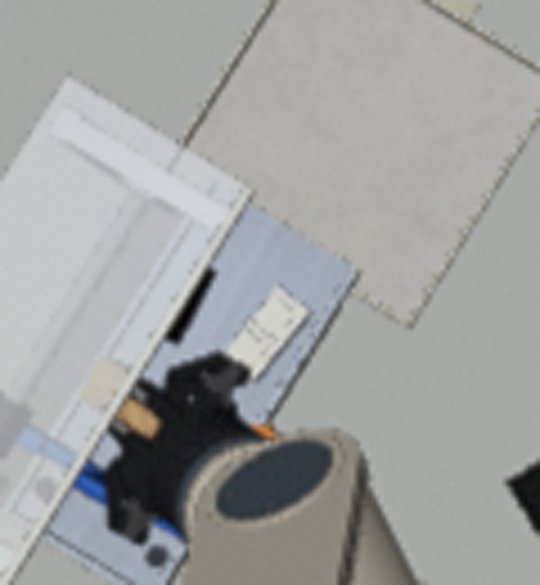

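Emit:
{"name": "apply_moves", "arguments": {
  "steps": [
    [0, 0, 0, -0.2, 0.1, 0.15, 0],
    [0, 0, 0, -0.2, 0.8, 0.15, 0],
    [0, 0, 0, -0.2, 1.6, 0.15, 0],
    [0, 0, 0, -0.2, 2.4, 0.15, 0],
    [0, 0, 0, -0.2, 3.2, 0.15, 0],
    [0, 0, 0, -0.2, 4.0, 0.15, 0],
    [0, 0, 0, -0.2, 4.8, 0.15, 0],
    [0, 0, 0, -0.2, 5.6, 0.15, 0],
    [0, 0, 0, -0.2, 6.4, 0.15, 0],
    [0, 0, 0, -0.2, 7.2, 0.15, 0],
    [0, 0, 0, -0.2, 8.0, 0.15, 0],
    [0, 0, 0, -0.2, 8.0, 0.15, 0]
  ]
}}

```text
time: 10.25
tcp_pos: [0.6009, 0.0967, 0.1314]
ee_rot: [-2.406, -1.328, -0.759]
contact_force: [1.0, -0.5, -1.8]
grip_width: 0.0153
```

```bash
python3 - <<'E'
from h import *
s=st()
im=imaging.grab_frame("side"); L=brush_lines();cv2.imwrite(f"pics/i.png",crop(im,150,210,130,120,5))
im=imaging.grab_frame("top"); cv2.imwrite(f"pics/i2.png",crop(im,160,110,120,130,4.5))
Rt,p=brush_tcp(0,-.165,.035);move(Rt,p)
E
```

```text
t 10.25 tcp [0.6009, 0.0967, 0.1314] f [1.0, -0.5, -1.8] w 0.0153 q [-0.11, 0.52, 1.97, 1.05, 0.64, -0.41]
brush base lane [-0.0001 -0.0586  0.035 ] tilt 0.02 yaw rel -0.03
row [-0.0, 0.0, -0.0] [0.02, 10.71, -0.01]
```

View pics/i.png

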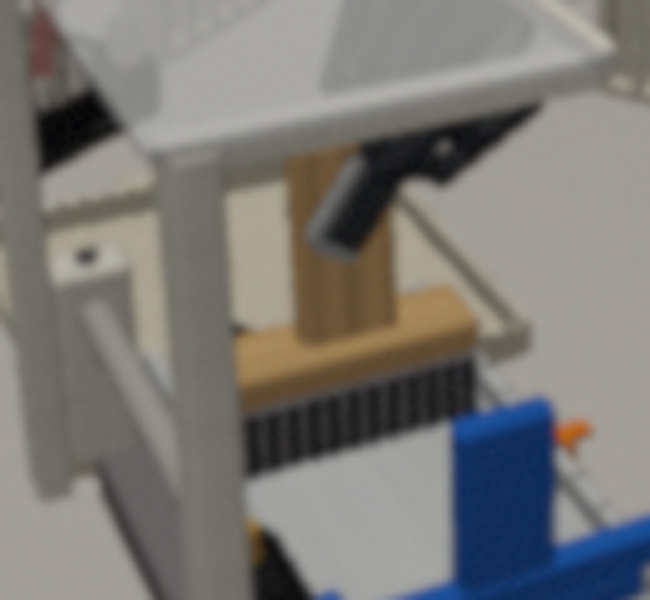

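View pics/i2.png

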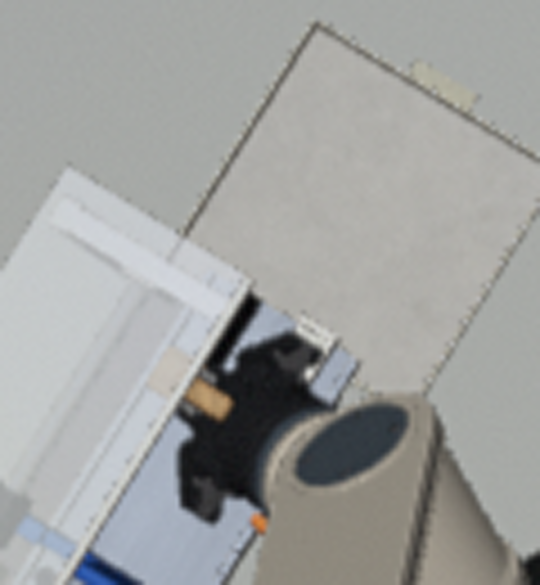

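Emit:
{"name": "apply_moves", "arguments": {
  "steps": [
    [0, 0, 0, 0, 1.0, 0, 0],
    [0, 0, 0, 0, 2, 0, 0],
    [0, 0, 0, 0, 3, 0, 0],
    [0, 0, 0, 0, 4, 0, 0],
    [0, 0, 0, 0, 5, 0, 0],
    [0, 0, 0, 0, 6, 0, 0],
    [0, 0, 0, 0, 7, 0, 0],
    [0, 0, 0, 0, 8, 0, 0],
    [0, 0, 0, 0, 9, 0, 0],
    [0, 0, 0, 0, 10, 0, 0],
    [0, 0, 0, 0, 11, 0, 0],
    [0, 0, 0, 0, 11, 0, 0]
  ]
}}

```text
time: 11.55
tcp_pos: [0.6942, 0.0379, 0.1314]
ee_rot: [-2.406, -1.328, -0.76]
contact_force: [0.2, 0.4, -1.4]
grip_width: 0.015
```

```bash
python3 - <<'E'
from h import *
s=st()
im=imaging.grab_frame("side"); L=brush_lines();cv2.imwrite(f"pics/j.png",crop(im,130,200,140,120,5))
im=imaging.grab_frame("top"); cv2.imwrite(f"pics/j2.png",crop(im,160,100,130,120,5))
E
```

```text
t 11.55 tcp [0.6942, 0.0379, 0.1314] f [0.2, 0.4, -1.4] w 0.015 q [-0.19, 0.62, 1.74, 0.9, 0.75, -0.3]
brush base lane [-1.000e-04 -1.685e-01  3.490e-02] tilt 0.01 yaw rel -0.02
```

View pics/j.png

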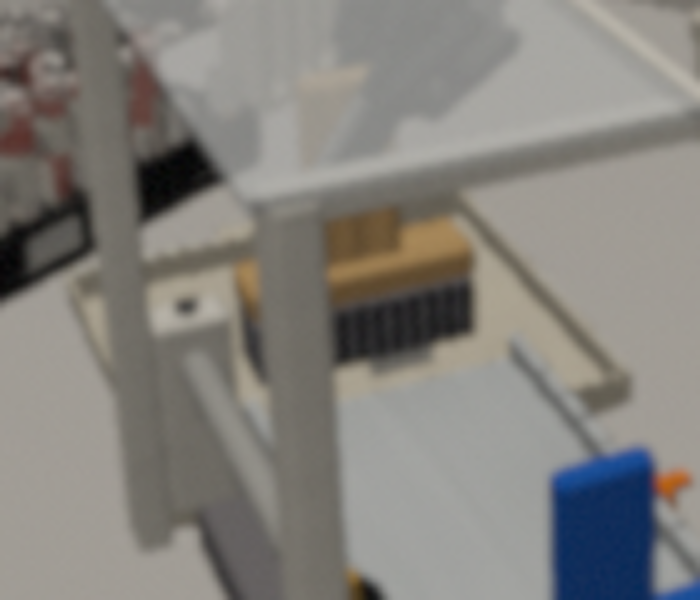

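View pics/j2.png

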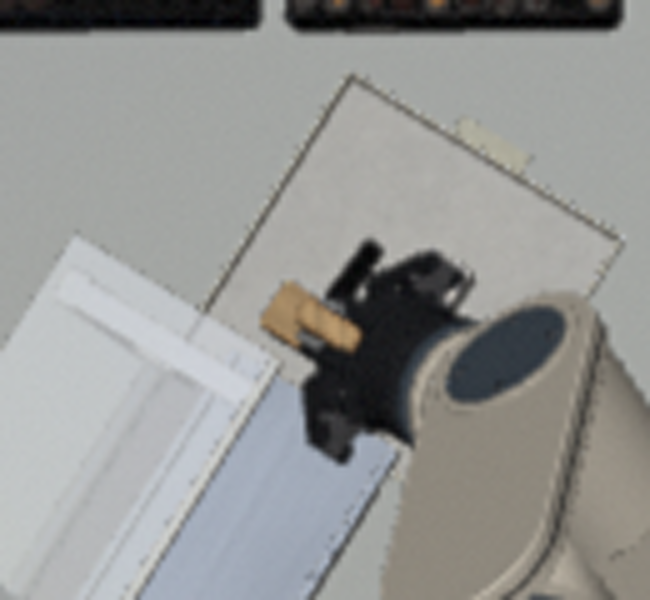

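Emit:
{"name": "apply_moves", "arguments": {
  "steps": [
    [0, 0, 0, 0.4, 0, -0.6, 0],
    [0, 0, 0, 1.15, 0, -1.64, 0],
    [0, 0, 0, 1.15, 0, -1.64, 0],
    [0, 0, 0, -1.3, 0, -3.36, 0],
    [0, 0, 0, -4.6, 0, -5.66, 0],
    [0, 0, 0, -7.9, 0, -7.95, 0],
    [0, 0, 0, -11.1, 0, -10.25, 0],
    [0, 0, 0, -13.6, 0, -12.0, 0],
    [0, 0, 0, -13.6, 0, -12.0, 0],
    [0, 0, 0, -13.6, 0, -12.0, 0]
  ]
}}

```text
time: 12.65
tcp_pos: [0.5968, -0.1144, 0.1521]
ee_rot: [-2.407, -1.326, -0.759]
contact_force: [-0.5, -0.1, -1.7]
grip_width: 0.0154
```

```bash
python3 - <<'E'
from h import *
s=st()
im=imaging.grab_frame("side"); L=brush_lines();cv2.imwrite(f"pics/k.png",crop(im,130,200,160,120,5))
im=imaging.grab_frame("top"); cv2.imwrite(f"pics/k2.png",crop(im,160,100,150,130,5))
pc=ray_z("top",(271/7+255-.5,300/7+205-.5),.004);print("pad",pc)
yaw=np.radians(31);Rt=toolR(yaw,np.radians(35))
for zb in (.06,.02,.0045):
    p=np.array([pc[0],pc[1],zb+.0963])+.0045*np.array([np.cos(yaw),np.sin(yaw),0]);move(Rt,p)
E
```

```text
t 12.65 tcp [0.5968, -0.1144, 0.1521] f [-0.5, -0.1, -1.7] w 0.0154 q [-0.49, 0.54, 1.84, 0.82, 0.9, -0.5]
brush base lane [-0.1801 -0.1681  0.0557] tilt 0.03 yaw rel -0.02
pad [ 0.44972675 -0.16593615  0.004     ]
row [-0.268, 0.0, 0.384] [-9.51, -9.46, -7.19]
row [-0.268, 0.0, 0.384] [-11.8, -9.46, -3.92]
row [-0.268, 0.0, 0.384] [-12.69, -9.46, -2.65]
```

View pics/k.png

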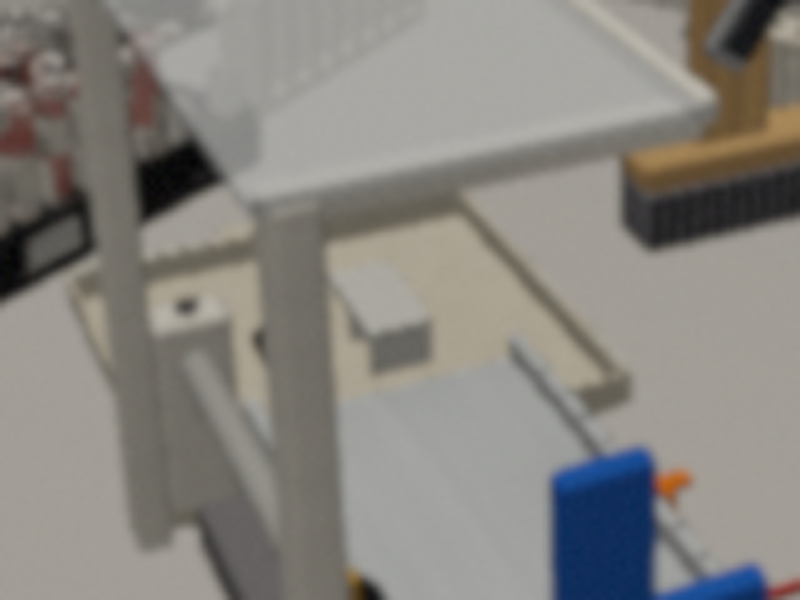

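View pics/k2.png

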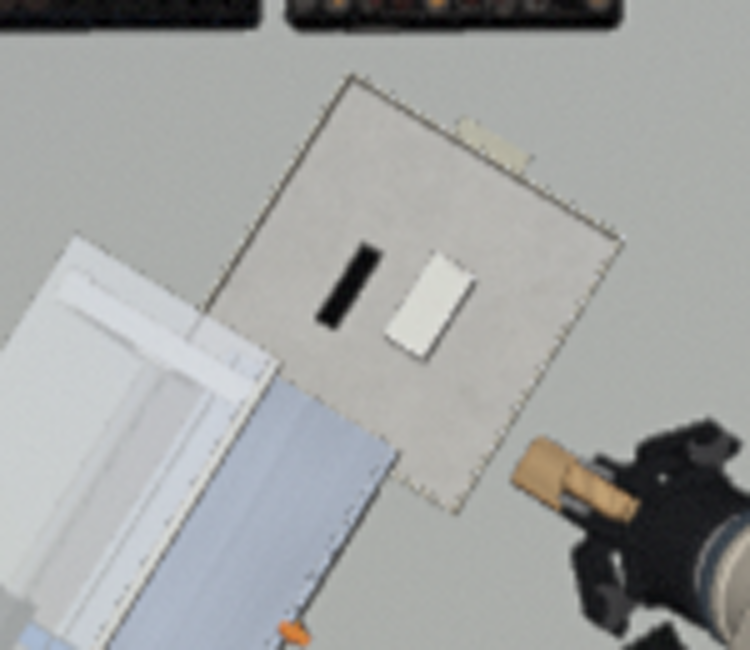

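Emit:
{"name": "apply_moves", "arguments": {
  "steps": [
    [-0.09, 0, 0.128, -3, -3, -2.4, 0],
    [-0.18, 0, 0.256, -6, -6.2, -4.8, 0],
    [-0.268, 0, 0.384, -9.5, -9.46, -7.2, 0],
    [-0.268, 0, 0.384, -9.5, -9.46, -7.2, 0],
    [-0.268, 0, 0.384, -9.5, -9.46, -7.2, 0],
    [-0.268, 0, 0.384, -10.7, -9.46, -5.6, 0],
    [-0.268, 0, 0.384, -11.8, -9.46, -3.92, 0],
    [-0.268, 0, 0.384, -12.1, -9.46, -3.5, 0],
    [-0.268, 0, 0.384, -12.1, -9.46, -3.5, 0]
  ]
}}

```text
time: 13.65
tcp_pos: [0.4541, -0.1637, 0.1104]
ee_rot: [-2.747, -0.763, -0.864]
contact_force: [0.2, -0.5, -2.1]
grip_width: 0.0152
```

```bash
python3 - <<'E'
from h import *
s=st()
im=imaging.grab_frame("side"); L=brush_lines();cv2.imwrite(f"pics/l.png",crop(im,285,190,110,110,5))
im=imaging.grab_frame("top"); cv2.imwrite(f"pics/l2.png",crop(im,245,190,110,110,5))
pc=np.array([.4497,-.1659])
yaw=np.radians(31);Rt=toolR(yaw,np.radians(35))
for zb in (.0045,.003):
    p=np.array([pc[0],pc[1],zb+.0963])+.0045*np.array([np.cos(yaw),np.sin(yaw),0]);move(Rt,p)
E
```

```text
t 13.65 tcp [0.4541, -0.1637, 0.1104] f [0.2, -0.5, -2.1] w 0.0152 q [-0.7, 0.46, 2.21, 1.21, 0.62, -0.75]
brush base lane [-0.2982 -0.0719  0.0146] tilt 0.05 yaw rel -26.73
row [-0.001, 0.0, 0.001] [-0.62, -0.07, 0.85]
row [-0.001, 0.0, 0.001] [-0.7, -0.07, 0.97]
```

View pics/l.png

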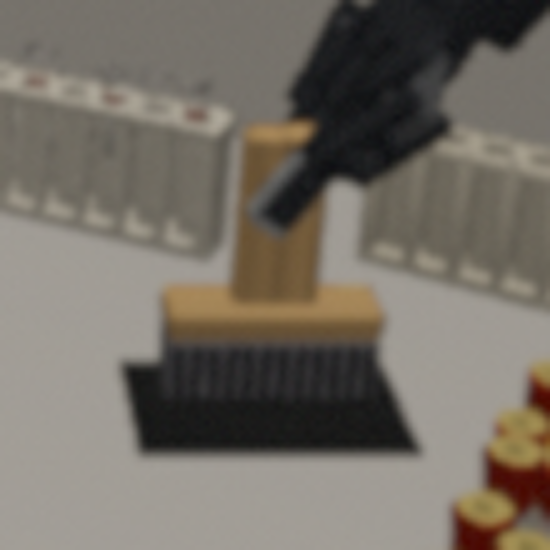

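View pics/l2.png

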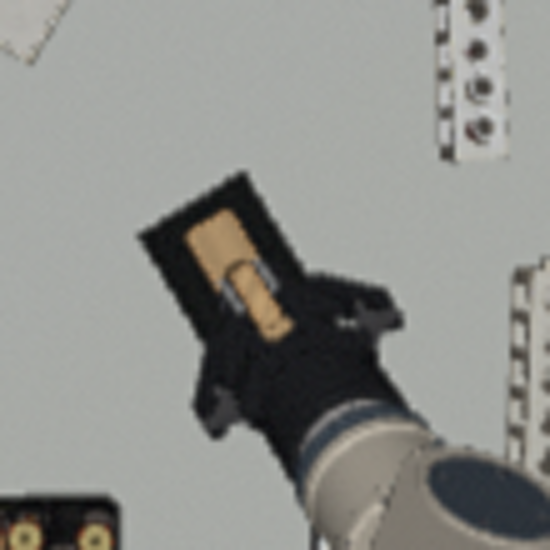

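Emit:
{"name": "apply_moves", "arguments": {
  "steps": [
    [0, 0, 0, -0.3, -0.07, 0.4, 0],
    [0, 0, 0, -0.5, -0.07, 0.7, 0],
    [0, 0, 0, -0.6, -0.07, 0.83, 0],
    [0, 0, 0, -0.6, -0.07, 0.83, 0]
  ]
}}

```text
time: 14.15
tcp_pos: [0.4525, -0.1637, 0.1006]
ee_rot: [-2.749, -0.761, -0.865]
contact_force: [0.8, -0.4, -1.5]
grip_width: 0.0153
```

```bash
python3 - <<'E'
from h import *
s=st();brush_lines()
E
```

```text
t 14.15 tcp [0.4525, -0.1637, 0.1006] f [0.8, -0.4, -1.5] w 0.0153 q [-0.71, 0.49, 2.22, 1.25, 0.61, -0.79]
brush base lane [-0.2989 -0.0704  0.0043] tilt 0.06 yaw rel -26.85
```

Emit:
{"name": "apply_moves", "arguments": {
  "steps": [
    [0, 0, 0, -0.02, 0, 0.03, 0],
    [0, 0, 0, -0.04, 0, 0.06, 0],
    [0, 0, 0, -0.04, 0, 0.06, 0]
  ]
}}

```text
time: 14.45
tcp_pos: [0.4526, -0.1637, 0.1004]
ee_rot: [-2.748, -0.761, -0.867]
contact_force: [-3.3, -0.3, 5.4]
grip_width: 0.0155
```

Emit:
{"name": "apply_moves", "arguments": {
  "steps": [
    [0, 0, 0, 0, 0, 0, 0.3],
    [0, 0, 0, 0, 0, 0, 0.6],
    [0, 0, 0, 0, 0, 0, 1],
    [0, 0, 0, 0, 0, 0, 1],
    [0, 0, 0, 0, 0, 0, 1],
    [0, 0, 0, 0, 0, -2, 1],
    [0, 0, 0, 0, 0, -5, 1],
    [0, 0, 0, 0, 0, -9, 1],
    [0, 0, 0, 0, 0, -12, 1],
    [0, 0, 0, 0, 0, -13, 1]
  ]
}}

```text
time: 15.45
tcp_pos: [0.3885, -0.2033, 0.2085]
ee_rot: [-2.751, -0.762, -0.868]
contact_force: [-0.4, -0.4, -0.4]
grip_width: 0.0853
```

```bash
python3 - <<'E'
from h import *
s=st()
ims={}
for n in ["side","top"]:
    im=imaging.grab_frame(n);cv2.imwrite(f"pics/m_{n}.png",crop(im,140,150,250,210,3))
    cv2.imwrite(f"pics/mraw_{n}.png",im[:,:,::-1])
    for l in ["stop_grip","stop_pointer","mark","brush_base"]:
        for d in finder.mark_of(n,l)[:2]:
            w=toworld(n,d["xyz"]);print(n,l,round(d["confidence"],2),np.round(w,4),"lane",np.round(lcoord(w),4))
E
```

```text
t 15.45 tcp [0.3885, -0.2033, 0.2085] f [-0.4, -0.4, -0.4] w 0.0853 q [-0.9, 0.21, 2.21, 0.87, 0.84, -0.51]
side stop_grip 0.66 [0.4825 0.1666 0.1102] lane [0.0005 0.0782 0.1102]
side stop_grip 0.59 [ 0.4513 -0.1725  0.0027] lane [-0.303  -0.0762  0.0027]
side stop_pointer 0.65 [0.4384 0.105  0.0505] lane [-0.0751  0.0826  0.0505]
side stop_pointer 0.49 [ 0.6234 -0.306   0.0013] lane [-0.3242 -0.2929  0.0013]
side mark 0.42 [0.514  0.0681 0.0457] lane [-0.066  -0.0011  0.0457]
side brush_base 0.61 [ 0.4509 -0.1723  0.0013] lane [-0.3031 -0.0757  0.0013]
side brush_base 0.6 [ 0.4485 -0.1677  0.1078] lane [-0.3005 -0.0713  0.1078]
top stop_grip 0.61 [0.4772 0.164  0.1059] lane [-0.0045  0.0812  0.1059]
top stop_pointer 0.66 [0.4393 0.106  0.0555] lane [-0.0737  0.0824  0.0555]
top stop_pointer 0.3 [0.5193 0.0646 0.0471] lane [-0.0661 -0.0074  0.0471]
top mark 0.59 [0.5182 0.067  0.0453] lane [-0.0647 -0.0052  0.0453]
top brush_base 0.6 [0.6627 0.0539 0.033 ] lane [ 0.0012 -0.1344  0.033 ]
top brush_base 0.23 [ 0.7208 -0.0147  0.0132] lane [-0.0259 -0.2202  0.0132]
```

View pics/m_side.png

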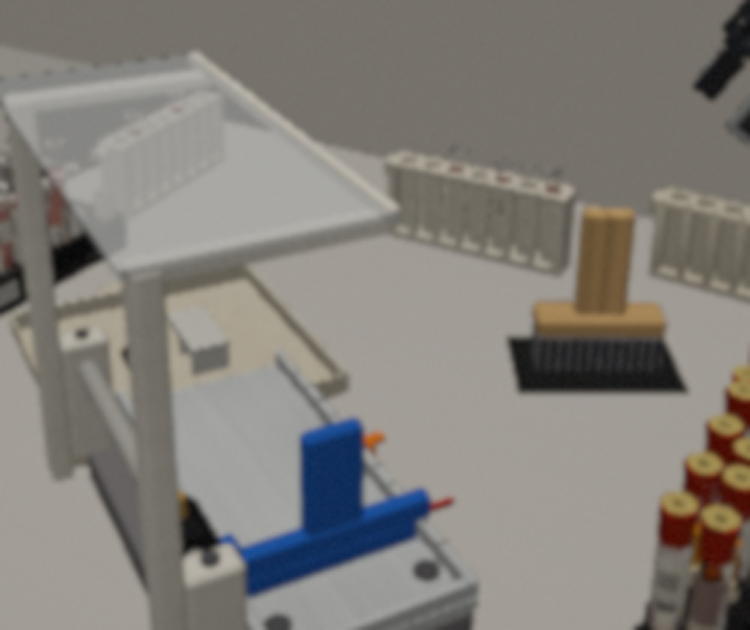

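View pics/m_top.png

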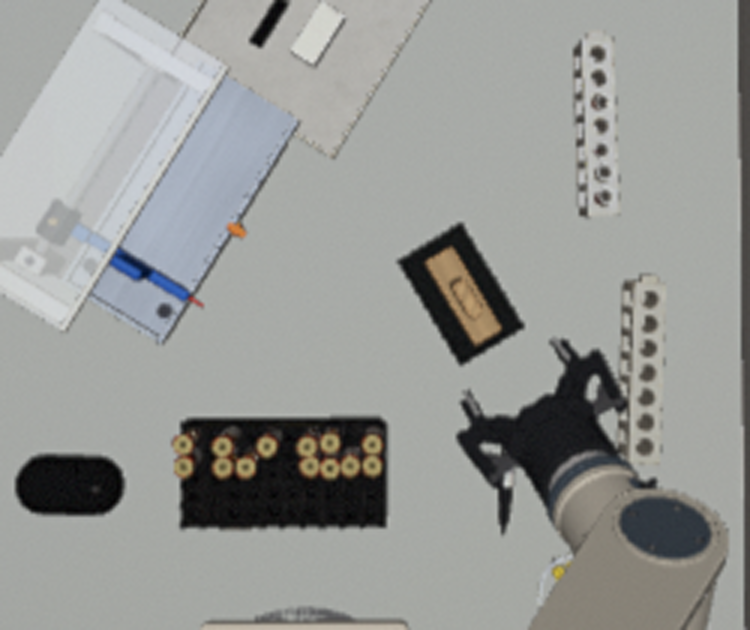

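```bash
cat > pm.py <<'E'
from h import *
def meas(n,im):
    hsv=cv2.cvtColor(im,cv2.COLOR_RGB2HSV);f=cv2.boundingRect
    pr=proj(n,lane([[-.07,.04,.05]]))[0]
    win=np.zeros(im.shape[:2],bool);u,v=pr.astype(int);win[v-45:v+45,u-45:u+45]=1
    H,S,V=[hsv[:,:,i].astype(int) for i in range(3)]
    out={}
    for nm,m in (("mark",(H>=9)&(H<=20)&(S>140)&win),("ptr",((H<=7)|(H>=172))&(S>80)&win)):
        k,lab,stt,cen=cv2.connectedComponentsWithStats(m.astype(np.uint8))
        if k<2: print(n,nm,"none");continue
        i=1+np.argmax(stt[1:,4]);vs,us=np.nonzero(lab==i)
        w=S[vs,us].astype(float);z=.052 if nm=="ptr" else .045
        c=np.array([(us*w).sum(),(vs*w).sum()])/w.sum()
        L=lcoord(ray_z(n,c,z));out[nm]=L[1]
        print(n,nm,stt[i,4],"px",np.round(c,1),"lane",np.round(L,4))
    return out
E
python3 - <<'E'
from pm import *
for n in ["top","side"]:
    for f in ("a_","mraw_"): meas(n,cv2.imread(f"pics/{f}{n}.png")[:,:,::-1])
im=cv2.imread("pics/mraw_side.png")[:,:,::-1];print(im[296:304,262:272].tolist() if 0 else "")
E
```

```text
top mark 15 px [218.3 226.2] lane [-0.0665 -0.0047  0.045 ]
top ptr 6 px [204.7 249.9] lane [-0.0705  0.0781  0.052 ]
top mark 15 px [218.3 226.2] lane [-0.0665 -0.0047  0.045 ]
top ptr 6 px [204.7 249.9] lane [-0.0705  0.0781  0.052 ]
side mark 16 px [263.6 296.2] lane [-0.0691 -0.0063  0.045 ]
side ptr 16 px [286.8 317.4] lane [-0.0726  0.0764  0.052 ]
side mark 15 px [263.7 296.3] lane [-0.0692 -0.0061  0.045 ]
side ptr 16 px [286.8 317.4] lane [-0.0726  0.0764  0.052 ]
```

```bash
python3 - <<'E'
from h import *
s=st();Rc=R.from_rotvec(s["ee_rot"]).as_matrix();pc=np.array(s["tcp_pos"])
move(Rc,pc+[0,0,.06])
Rt=toolR(LY,np.radians(35));G=lane([[0,.0773,.108]]);A=grasp_tcp(G,Rt)
print(A,A-.13*Rt[:,2])
move(Rt,A-.13*Rt[:,2]+[0,0,.03]);move(Rt,A-.13*Rt[:,2])
E
```

```text
t 15.95 tcp [0.3888, -0.2014, 0.2057] f [-0.0, 0.4, 0.4] w 0.0851 q [-0.89, 0.22, 2.21, 0.87, 0.83, -0.51]
row [0.0, 0.0, 0.0] [3.44, -0.01, -4.92]
[0.48533443 0.16957419 0.10144678] [0.44560054 0.10647785 0.20793655]
row [0.266, 0.0, -0.384] [18.81, -23.47, 9.29]
row [0.266, 0.0, -0.384] [17.09, -23.46, 11.74]
```

Emit:
{"name": "apply_moves", "arguments": {
  "steps": [
    [0, 0, 0, 2, 0, -3, 1],
    [0, 0, 0, 3.44, -1, -4.9, 1],
    [0.05, 0, -0.07, 6, -5, -3, 1],
    [0.1, 0, -0.14, 9, -9, 0, 1],
    [0.15, 0, -0.22, 12, -13, 3, 1],
    [0.2, 0, -0.3, 15, -17, 6, 1],
    [0.266, 0, -0.384, 18.8, -21, 8.5, 1],
    [0.266, 0, -0.384, 18.8, -23.47, 9.3, 1],
    [0.266, 0, -0.384, 18.8, -23.47, 9.3, 1],
    [0.266, 0, -0.384, 17.1, -23.47, 11.7, 1],
    [0.266, 0, -0.384, 17.1, -23.47, 11.7, 1],
    [0.266, 0, -0.384, 17.1, -23.47, 11.7, 1]
  ]
}}

```text
time: 17.15
tcp_pos: [0.4452, 0.1056, 0.2084]
ee_rot: [-2.407, -1.326, -0.756]
contact_force: [0.0, 0.0, 0.4]
grip_width: 0.0852
```

```bash
python3 - <<'E'
from h import *
s=st()
for n in ["side","top"]:
    im=imaging.grab_frame(n);cv2.imwrite(f"pics/n_{n}.png",crop(im,160,150,170,180,3.5) if n=="side" else crop(im,140,150,150,130,4.5))
Rt=toolR(LY,np.radians(35));G=lane([[0,.0773,.108]]);A=grasp_tcp(G,Rt)
move(Rt,A)
E
```

```text
t 17.15 tcp [0.4452, 0.1056, 0.2084] f [0.0, 0.0, 0.4] w 0.0852 q [-0.13, 0.18, 2.25, 0.98, 0.68, -0.35]
row [0.003, 0.0, -0.001] [-0.02, -0.16, 13.17]
```

View pics/n_side.png

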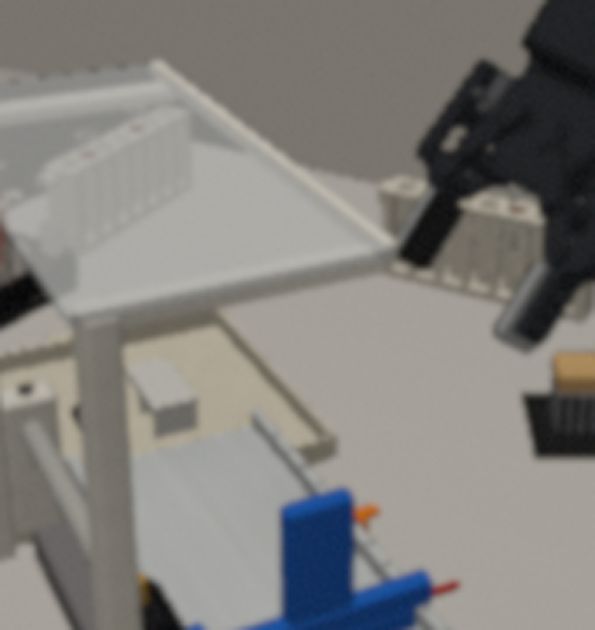

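View pics/n_top.png

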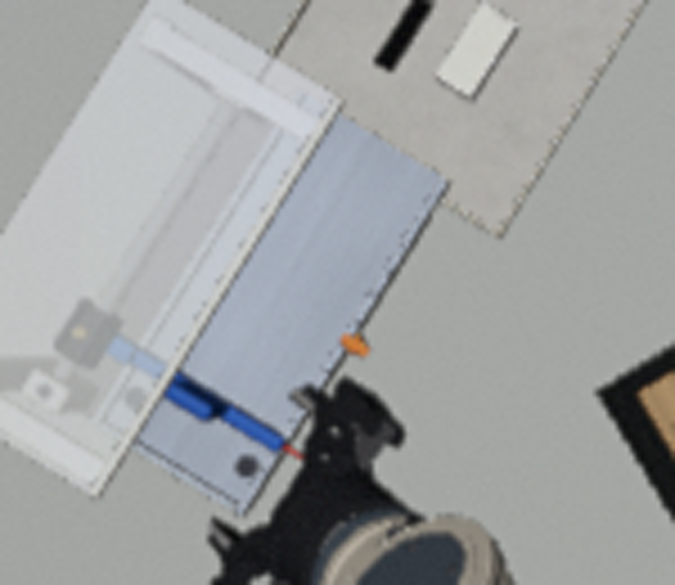

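Emit:
{"name": "apply_moves", "arguments": {
  "steps": [
    [0.003, 0, -0.001, 0, -0.16, 3, 1],
    [0.003, 0, -0.001, 0, -0.16, 6, 1],
    [0.003, 0, -0.001, 0, -0.16, 9, 1],
    [0.003, 0, -0.001, 0, -0.16, 11.5, 1],
    [0.003, 0, -0.001, 0, -0.16, 13.1, 1],
    [0.003, 0, -0.001, 0, -0.16, 13.1, 1],
    [0.003, 0, -0.001, 0, -0.16, 13.1, 1]
  ]
}}

```text
time: 17.95
tcp_pos: [0.4849, 0.1697, 0.1021]
ee_rot: [-2.404, -1.328, -0.758]
contact_force: [0.8, -0.3, -0.8]
grip_width: 0.0852
```

```bash
python3 - <<'E'
from h import *
s=st()
for n in ["side","top"]:
    im=imaging.grab_frame(n);cv2.imwrite(f"pics/p_{n}.png",crop(im,190,210,130,130,4.5) if n=="side" else crop(im,140,170,130,120,4.5))
Rt=toolR(LY,np.radians(35));G=lane([[0,.0773,.108]]);A=grasp_tcp(G,Rt)
move(Rt,A)
E
```

```text
t 17.95 tcp [0.4849, 0.1697, 0.1021] f [0.8, -0.3, -0.8] w 0.0852 q [0.04, 0.48, 2.22, 1.46, 0.5, -0.74]
row [0.0, -0.0, 0.001] [-0.04, 0.03, 0.11]
```

View pics/p_side.png

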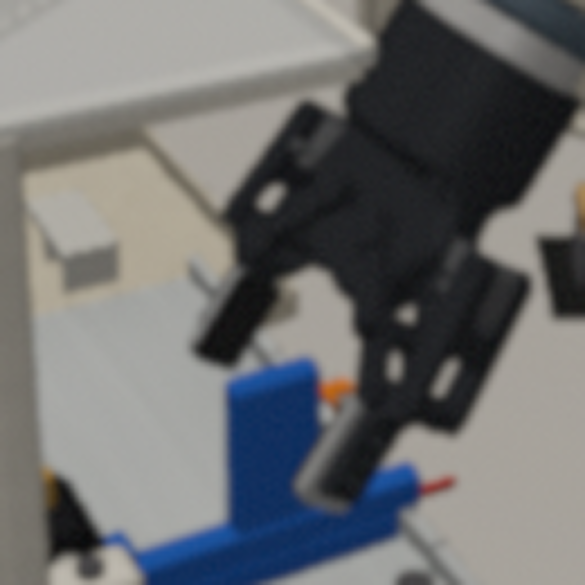

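View pics/p_top.png

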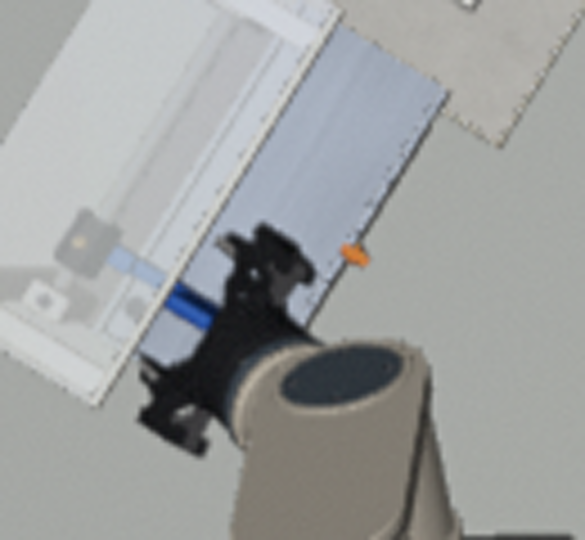

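Fingers straddle the blue fin. Closing on it.

Emit:
{"name": "apply_moves", "arguments": {
  "steps": [
    [0, 0, 0, 0, 0, 0, 0.5],
    [0, 0, 0, 0, 0, 0, 0.1],
    [0, 0, 0, 0, 0, 0, 0],
    [0, 0, 0, 0, 0, 0, 0],
    [0, 0, 0, 0, 0, 0, 0],
    [0, 0, 0, 0, 0, 0, 0],
    [0, 0, 0, 0, 0, 0, 0]
  ]
}}

```text
time: 18.75
tcp_pos: [0.4843, 0.1701, 0.1016]
ee_rot: [-2.404, -1.33, -0.757]
contact_force: [-2.5, -3.9, 4.1]
grip_width: 0.0114
```

```bash
python3 - <<'E'
from pm import *
s=st();print(lcoord(s["tcp_pos"]))
for n in ["side","top"]:
    im=imaging.grab_frame(n);meas(n,im)
E
```

```text
t 18.75 tcp [0.4843, 0.1701, 0.1016] f [-2.5, -3.9, 4.1] w 0.0114 q [0.04, 0.48, 2.22, 1.46, 0.49, -0.74]
[0.00450082 0.07841468 0.10156135]
side mark none
side ptr 13 px [286.4 317. ] lane [-0.0726  0.075   0.052 ]
top mark 15 px [218.3 226.2] lane [-0.0665 -0.0047  0.045 ]
top ptr none
```

Emit:
{"name": "apply_moves", "arguments": {
  "steps": [
    [0, 0, 0, 0, 0.4, 0, 0],
    [0, 0, 0, 0, 1.2, 0, 0],
    [0, 0, 0, 0, 2.0, 0, 0],
    [0, 0, 0, 0, 2.8, 0, 0],
    [0, 0, 0, 0, 3.6, 0, 0],
    [0, 0, 0, 0, 4.4, 0, 0],
    [0, 0, 0, 0, 5.2, 0, 0],
    [0, 0, 0, 0, 6.0, 0, 0],
    [0, 0, 0, 0, 6.8, 0, 0],
    [0, 0, 0, 0, 7.4, 0, 0],
    [0, 0, 0, 0, 7.8, 0, 0],
    [0, 0, 0, 0, 7.8, 0, 0]
  ]
}}

```text
time: 20.05
tcp_pos: [0.5519, 0.1283, 0.1016]
ee_rot: [-2.405, -1.329, -0.759]
contact_force: [4.7, 4.2, 2.1]
grip_width: 0.0116
```

```bash
python3 - <<'E'
from pm import *
s=st();print(lcoord(s["tcp_pos"]))
for n in ["side","top"]:
    im=imaging.grab_frame(n);meas(n,im)
    cv2.imwrite(f"pics/q_{n}.png",crop(im,215,250,80,70,8) if n=="side" else crop(im,180,190,70,70,8))
E
```

```text
t 20.05 tcp [0.5519, 0.1283, 0.1016] f [4.7, 4.2, 2.1] w 0.0116 q [-0.05, 0.53, 2.08, 1.24, 0.56, -0.59]
[ 0.00514375 -0.00104753  0.10160044]
side mark 13 px [264.2 296.2] lane [-0.0703 -0.006   0.045 ]
side ptr 15 px [264.4 294. ] lane [-0.069  -0.0033  0.052 ]
top mark none
top ptr none
```

View pics/q_side.png

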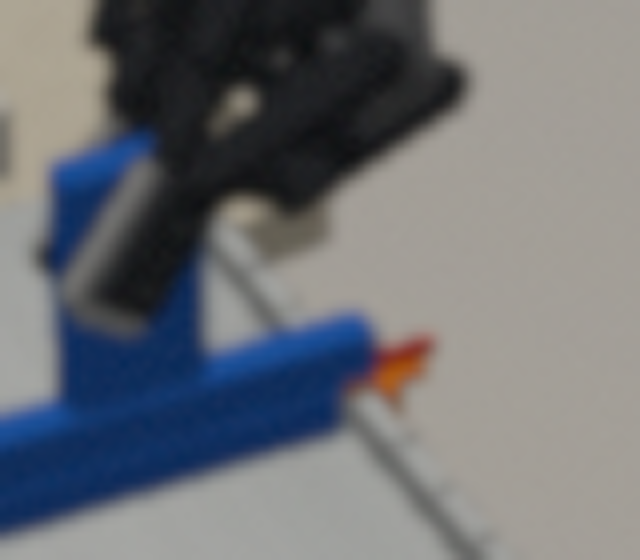

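View pics/q_top.png

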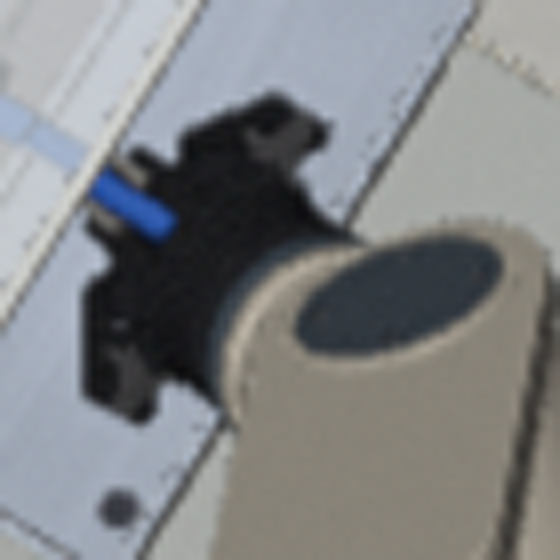

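Emit:
{"name": "apply_moves", "arguments": {
  "steps": [
    [0, 0, 0, 0, 0.1, 0, 0],
    [0, 0, 0, 0, 0.2, 0, 0],
    [0, 0, 0, 0, 0.3, 0, 0],
    [0, 0, 0, 0, 0.3, 0, 0],
    [0, 0, 0, 0, 0.3, 0, 0]
  ]
}}

```text
time: 20.65
tcp_pos: [0.5536, 0.1273, 0.1016]
ee_rot: [-2.403, -1.329, -0.758]
contact_force: [1.4, 6.2, 2.8]
grip_width: 0.0117
```

```bash
python3 - <<'E'
from pm import *
s=st();print(lcoord(s["tcp_pos"]))
im=imaging.grab_frame("side");meas("side",im)
L=[]
for y,c in ((-.0054,(255,255,255)),(-.0014,(0,0,0)),(-.0094,(0,0,0))): L.append((lane([[-.055,y,.048]])[None].repeat(2,0)+np.array([[0,0,0],(lane([[-.08,0,0]])-lane([[-.055,0,0]]))]),c))
cv2.imwrite("pics/s.png",np.hstack([crop(im,250,280,35,30,11),crop(im,250,280,35,30,11,L,"side")]))
im0=cv2.imread("pics/a_side.png")[:,:,::-1]
cv2.imwrite("pics/s0.png",np.hstack([crop(im0,250,280,35,30,11),crop(im0,250,280,35,30,11,L,"side")]))
E
```

```text
t 20.65 tcp [0.5536, 0.1273, 0.1016] f [1.4, 6.2, 2.8] w 0.0117 q [-0.05, 0.54, 2.08, 1.24, 0.56, -0.59]
[ 0.00518615 -0.00298146  0.10157898]
side mark 19 px [263.8 295.9] lane [-0.07   -0.0072  0.045 ]
side ptr 17 px [263.2 293.9] lane [-0.0672 -0.0045  0.052 ]
```

View pics/s.png

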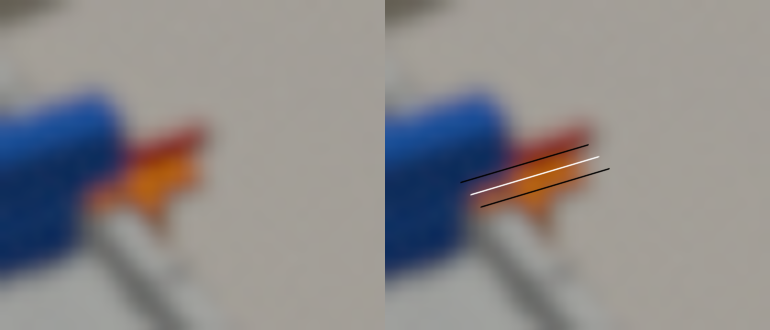

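View pics/s0.png

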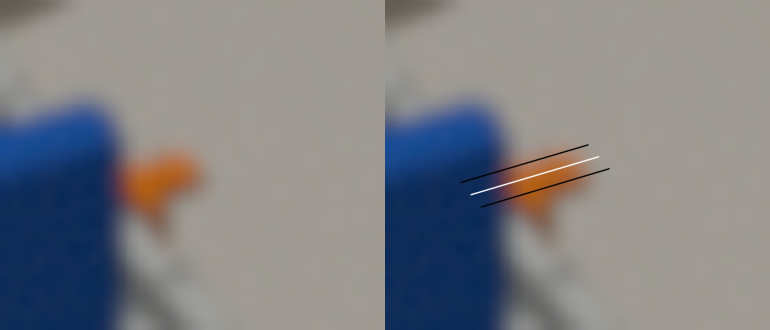

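Emit:
{"name": "apply_moves", "arguments": {
  "steps": [
    [0, 0, 0, 0, 0.1, 0, 0],
    [0, 0, 0, 0, 0.1, 0, 0],
    [0, 0, 0, 0, 0.1, 0, 0],
    [0, 0, 0, 0, 0.1, 0, 0]
  ]
}}

```text
time: 21.1
tcp_pos: [0.5544, 0.1268, 0.1016]
ee_rot: [-2.403, -1.329, -0.758]
contact_force: [0.6, 6.2, 3.4]
grip_width: 0.0113
```

```bash
python3 - <<'E'
from pm import *
s=st();print(lcoord(s["tcp_pos"]))
im=imaging.grab_frame("side");meas("side",im)
E
```

```text
t 21.1 tcp [0.5544, 0.1268, 0.1016] f [0.6, 6.2, 3.4] w 0.0113 q [-0.06, 0.54, 2.07, 1.23, 0.56, -0.59]
[ 0.00517328 -0.00395384  0.10158083]
side mark 24 px [263.3 295.9] lane [-0.0691 -0.0077  0.045 ]
side ptr 18 px [263.1 293.6] lane [-0.0676 -0.0055  0.052 ]
```

Emit:
{"name": "apply_moves", "arguments": {
  "steps": [
    [0, 0, 0, 0, 0, 0, 0],
    [0, 0, 0, 0, 0, 0, 0],
    [0, 0, 0, 0, 0, 0, 0],
    [0, 0, 0, 0, 0, 0, 0.3],
    [0, 0, 0, 0, 0, 0, 0.6],
    [0, 0, 0, 0, 0, 0, 1],
    [0, 0, 0, 0, 0, 0, 1],
    [0, 0, 0, 0, 0, 0, 1],
    [0, 0, 0, 0, 0, 0, 1]
  ]
}}

```text
time: 22.05
tcp_pos: [0.5539, 0.1263, 0.1013]
ee_rot: [-2.405, -1.329, -0.757]
contact_force: [-0.2, 1.5, -1.2]
grip_width: 0.0855
```

Emit:
{"name": "apply_moves", "arguments": {
  "steps": [
    [0, 0, 0, 0, 0, -1, 1],
    [0, 0, 0, 0, 0, -3, 1],
    [0, 0, 0, 0, 0, -6, 1],
    [0, 0, 0, 0, 0, -10, 1],
    [0, 0, 0, 0, 0, -14, 1],
    [0, 0, 0, 0, 0, -18, 1],
    [0, 0, 0, -4, 0, -21, 1],
    [0, 0, 0, -7, 0, -23, 1],
    [0, 0, 0, -7, 0, -23, 1],
    [0, 0, 0, -7, 0, -23, 1],
    [0, 0, 0, -7, 0, -23, 1]
  ]
}}

```text
time: 23.15
tcp_pos: [0.4535, -0.0334, 0.2499]
ee_rot: [-2.404, -1.329, -0.757]
contact_force: [0.4, 0.0, 0.2]
grip_width: 0.086
```

```bash
python3 - <<'E'
from pm import *
s=st()
for n in ["side","top"]:
    im=imaging.grab_frame(n);meas(n,im)
    cv2.imwrite(f"pics/t_{n}.png",crop(im,140,150,250,210,3)); cv2.imwrite(f"pics/traw_{n}.png",im[:,:,::-1])
    cv2.imwrite(f"pics/tz_{n}.png",crop(im,235,275,55,40,13) if n=="side" else crop(im,195,205,45,40,14))
    for l in ["stop_grip","stop_pointer","mark"]:
        for d in finder.mark_of(n,l)[:1]:
            w=toworld(n,d["xyz"]);print(n,l,round(d["confidence"],2),"lane",np.round(lcoord(w),4))
E
```

```text
t 23.15 tcp [0.4535, -0.0334, 0.2499] f [0.4, 0.0, 0.2] w 0.086 q [-0.47, 0.17, 2.13, 0.78, 0.95, -0.41]
side mark 24 px [263.3 295.9] lane [-0.0691 -0.0077  0.045 ]
side ptr 18 px [263.2 293.7] lane [-0.0677 -0.0053  0.052 ]
side stop_grip 0.98 lane [ 0.0011 -0.0029  0.1122]
side stop_pointer 0.61 lane [-0.0719 -0.0021  0.0508]
side mark 0.56 lane [-0.0643 -0.0016  0.0453]
top mark 6 px [218.2 226. ] lane [-0.0658 -0.005   0.045 ]
top ptr 5 px [219.7 226.9] lane [-0.0718 -0.0053  0.052 ]
top stop_grip 0.64 lane [-0.0002 -0.0002  0.1079]
top stop_pointer 0.61 lane [-0.0715 -0.0015  0.0525]
```

View pics/t_side.png

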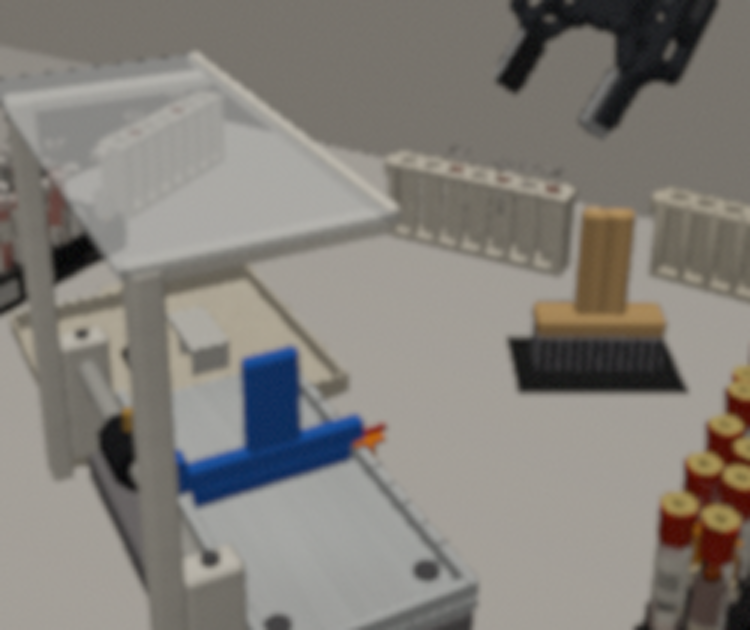

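View pics/t_top.png

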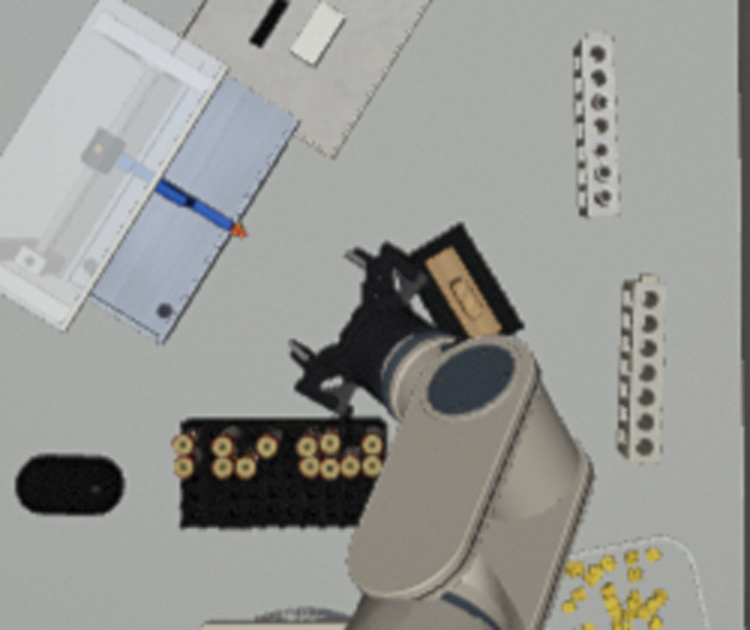

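View pics/tz_top.png

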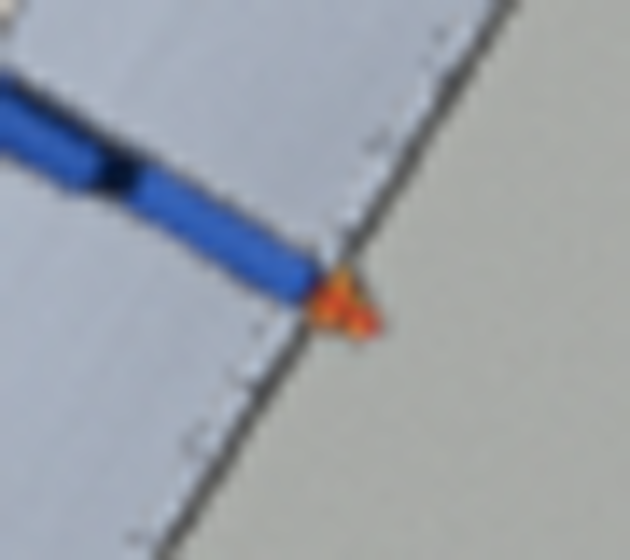

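View pics/tz_side.png

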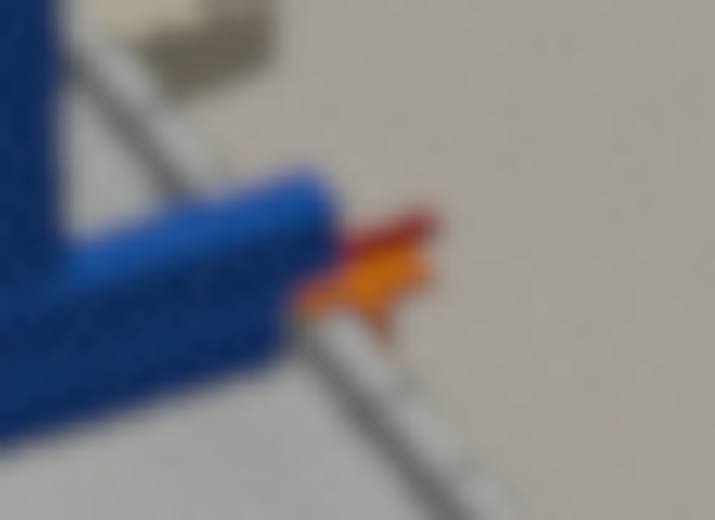

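```bash
python3 - <<'E'
from h import *
st();print(r.hand_in())
E
```

```text
t 23.55 tcp [0.4534, -0.0333, 0.2496] f [0.7, -0.0, 0.3] w 0.0859 q [-0.47, 0.17, 2.13, 0.78, 0.95, -0.42]
the job is handed in; nothing more can be done
None
```

The job is done and handed in at 23.55 s of the 64 s allowed; the hand-in reports no verdict.

- **Sweeping:** I took the brush from its pad with the tool leaning 35°. One sweep along the lane pushed both scrap pieces out of the open end. The last pictures show the white piece and the black cap lying in the pan; only the bristles pushed them.
- **Brush:** it is back on its pad, near the middle, and stands upright in both camera views after release.
- **Stop:** I slid it 82.4 mm by the arm's own reading, against about 82.7 mm measured from the pictures, held it still and let go.
- **Pointer and mark:**
  - Top camera: after release, pointer and mark agree to about 0.5 mm.
  - Side camera: the pointer (lane y −5.3 mm) is within about 1 mm of where the mark was before the pointer covered part of it (−6.1 mm).
  - Two readings disagree. The side camera's colour measurement of the now partly hidden mark is 2.4 mm off. The trained networks also put the pointer about 3 mm from the picture measurement, within their roughly 4 mm error.
- **Rest of the scene:** both sample carriers stand where they were. At hand-in the gripper was open, well clear of everything, and the force reading was near zero.

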